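# Put the scale check weights back in their graded holder

## Robot

A 6-joint arm with a two-finger parallel gripper is mounted at the origin on a cart in front of the work surface, level with it; the furniture and walls round the work are solid. World frame = base frame: x ahead of the robot, y to its left, z up, the work surface at z = 0. Lengths are in m, angles in degrees, forces in N, time in s.
With the tool pointing down it reaches from about 0.4 to 0.825 m from the base axis. Payload 7 kg.
Tool frame: the origin (TCP) lies midway between the tips of the shut fingers; the grasp point (between the pads) lies 19 mm behind it (r.hold_point_z is the distance from the TCP to the grasp point, in m); x points along the fingers, y is the direction in which the jaws open and shut, and the axes are right-handed (so a half turn about x gives the same grasp; the last joint's range is limited). The gripper opens to 88 mm and grips with 3 to 60 N. Pads are 19 mm wide; open, the fingers measure 130 mm over their backs; the gripper's body (78 mm by 193 mm) begins 47 mm behind the grasp point.
Start: joints at [91.564, 20.546, 0.682, 0, -70.136, -16.507], TCP at [0.174, 0.652, 0.227] pointing down, gripper open.
Joint ranges: [-176.03, 176.03], [-82.01, 121.73], [-58.28, 71.71], [-173.87, 95.51], [-174.79, -0.11], [-173.66, 173.66]. Speed limits (degrees/s): [136.94, 136.94, 172.46, 180, 180, 180].

## Interface

Orientations are given as [roll, pitch, yaw] about the fixed x, y, z axes, in that order (R = Rz(yaw) Ry(pitch) Rx(roll)).
In Python, from plant import r, viewer, order gives the robot as it stands. The module is installed in compiled form; this text tells all that it offers.
- The arm moves only by the shell command python3 -m creep 'ROWS' [FORCE]. ROWS is JSON, a list of rows, each an object of numbers: "ax", "ay", "az": the turn, a rotation vector about the tool's x, y, z in degrees; "tx", "ty", "tz": the shift along the tool's x, y, z in m; "fingers": the finger opening in m, from 0 to 0.0876. A call has 1 to 5 rows; each row is the pose to reach, as a shift and turn from the pose commanded when the call began, along the tool's axes at that moment; what a row does not reach only later rows make up. A row lasts 1/10 s, in which the tool goes at most 50 mm and 8.59 degrees, less where a joint would pass 70% of its speed; a pose out of reach is approached as far as the arm can. A call with a gripper value outside its range is refused whole. The fingers move at their own pace and stop on an object; FORCE is the grip in N (left out, the last holds). Time passes only in rows, so rows that repeat a pose let the fingers close. It gives the time, the measured TCP pose, the force and the opening at its end, in the units of the state.
- r.get_state(): the state, without advancing time (a new reading comes with each control period).
- viewer.capture(name): name is "side" or "top" or "wrist"; returns a dict with "pixels" (480x640x3 uint8, blue, green, red), "depth" (480x640 float32, m along the optical axis (not along the pixel's ray), 0 where there is no reading), "fx", "fy", "cx", "cy" (pixels), "rvec" (rotation vector, rad) and "tvec" (3), from world to camera coordinates, as OpenCV has them; the wrist camera has in their place "T_tool_cam" (4x4, takes a point from camera to tool coordinates, whose origin is the TCP and whose axes are the tool frame's). Camera axes: x right, y down, z forward; pixel columns grow to the right and rows downward; lengths in m; the calibration is good to about 2 mm. The wrist camera is an equidistant fisheye: a pixel r from the principal point sees the ray r / f radians off the axis. A picture is of the moment at which its call begins: read the wrist's pose just before it.
- order.close_job(): hands the job in, once; it reports no verdict.
The state is a dict: "time_s": time; "joints": joint angles; "qd": joint speeds; "joint_torque": joint torques, N m; "tcp_pos": TCP position; "eef_rot": TCP orientation; "contact_force": force on the tool from outside, world axes, zero at the start; "moment": the same for the moment, N m; "gripper_width": finger opening in m.
Only numpy, scipy, OpenCV 4.12 (cv2) and the standard library are available. Lean on these libraries where they do the work, as an engineer would, in place of code of your own. Each camera call takes 0.05 s, during which the arm holds its last target.

## Task

The daily scale check is done: put the four brass check weights back into the blue holder, each standing upright, knob up and fully down in the well made for its size, so that the row runs in order from the smallest to the largest. Set them down, do not drop them or tip them over, and leave the open tin of roe and the sample jar standing where they are.

Things in the scene. Friction and masses are not known exactly. Their poses are not given: they have to be found in the camera images.
- weight_50: the smallest of four polished brass check weights (50 g): a round upright body 16 mm in diameter and 18 mm high, on it a 3 mm neck and a round knob 10 mm in diameter, 30 mm high over all; best grasped by the knob from above. Origin: centre of its underside; z up along its axis
- weight_100: the second smallest of four polished brass check weights (100 g): a round upright body 30 mm in diameter and 19 mm high, on it a 3 mm neck and a round knob 14 mm in diameter, 33 mm high over all; best grasped by the knob from above. Origin: centre of its underside; z up along its axis
- weight_200: the second largest of four polished brass check weights (200 g): a round upright body 44 mm in diameter and 20 mm high, on it a 3 mm neck and a round knob 18 mm in diameter, 36 mm high over all; best grasped by the knob from above. Origin: centre of its underside; z up along its axis
- weight_500: the largest of four polished brass check weights (500 g): a round upright body 58 mm in diameter and 24 mm high, on it a 3 mm neck and a round knob 22 mm in diameter, 42 mm high over all; best grasped by the knob from above. Origin: centre of its underside; z up along its axis
- well_50: the smallest of four round wells in one row, by size, in the blue weight holder (fixed flat block 92 x 252 mm, 14 mm high). Well 29 mm wide and 8 mm deep, made for the 16 mm weight with 6.5 mm of play all round; white floor. Origin: centre of that floor, 6 mm above the table; z up; y along the row towards the smallest well; lies at y = 100.5 mm from the block's middle
- well_100: the second smallest of four round wells in one row, by size, in the blue weight holder (fixed flat block 92 x 252 mm, 14 mm high). Well 43 mm wide and 8 mm deep, made for the 30 mm weight with 6.5 mm of play all round; white floor. Origin: centre of that floor, 6 mm above the table; z up; y along the row towards the smallest well; lies at y = 54.5 mm from the block's middle
- well_200: the second largest of four round wells in one row, by size, in the blue weight holder (fixed flat block 92 x 252 mm, 14 mm high). Well 57 mm wide and 8 mm deep, made for the 44 mm weight with 6.5 mm of play all round; white floor. Origin: centre of that floor, 6 mm above the table; z up; y along the row towards the smallest well; lies at y = -5.5 mm from the block's middle
- well_500: the largest of four round wells in one row, by size, in the blue weight holder (fixed flat block 92 x 252 mm, 14 mm high). Well 71 mm wide and 8 mm deep, made for the 58 mm weight with 6.5 mm of play all round; white floor. Origin: centre of that floor, 6 mm above the table; z up; y along the row towards the smallest well; lies at y = -79.5 mm from the block's middle
- open_tin: bystander: open gold tin filled with black roe, 66 mm in diameter, 25 mm high, loose. Origin: centre of its underside
- sample_jar: bystander: white sample jar with an orange screw lid, 69 mm in diameter, 75 mm high, loose. Origin: centre of its underside
There are look-alikes about, which are no part of the job. What is shaped like the weight_100 but purple is not meant. Leave any turquoise look-alike of the weight_200 alone.

How it is judged:
By the outcome, as a careful person would: the job done as asked, in the order asked, and still so for the second after the job is handed in, with the robot touching nothing.
It also fails if it takes over 115 s, if anything falls off the work surface, if the arm or the gripper's body presses on something with over 40 N, if the wrist force passes 120 N, or if a joint passes its speed limit or range.

## Working session

There is one attempt and no reset: what is moved stays moved. The work goes in short steps, Python scripts to look and compute and a shell command to move; the robot and the scene stay as the last step left them, time stands still between calls to the robot, and variables do not carry over. Pictures are saved under pics/ and viewed, and the job is handed in when it is done.

```bash
mkdir -p pics; ls; python3 - <<'E'
from plant import r, viewer
import cv2
print(r.get_state(), r.hold_point_z)
for n in ["top","side","wrist"]:
    c=viewer.capture(n); cv2.imwrite(f"pics/{n}0.png",c["pixels"])
    print(n,{k:v for k,v in c.items() if k not in("pixels","depth")}, (c["depth"]>0).mean())
E
```

```text
pics
{'time_s': 0.0, 'joints': array([ 9.15636403e+01,  2.05914167e+01,  6.33479052e-01, -1.95412023e-02,
       -7.01364092e+01, -1.65078525e+01]), 'qd': array([ 0.09230474,  0.05372236, -0.077648  ,  0.02041411,  0.03727043,
        0.02374919]), 'joint_torque': array([-1.19388413e-03, -5.82722390e+01,  2.93061054e+01,  6.99684530e+00,
        7.01167941e-03, -1.68958773e-04]), 'tcp_pos': array([0.17396076, 0.65168611, 0.22562249]), 'eef_rot': array([ 95.49132196,  89.90388078, -99.4595451 ]), 'contact_force': array([ 0.63252236, -0.01753373,  0.63577888]), 'moment': array([-0.00142031, -0.01674568, -0.00821068]), 'gripper_width': 0.08779172867722121} 0.0188
top {'fx': 522.3670441706187, 'fy': 522.3670441706187, 'cx': 319.29408008935314, 'cy': 239.5870944533081, 'rvec': array([ 2.12872296, -2.1296941 ,  0.17299003]), 'tvec': array([-0.07463125,  0.56676161,  1.41631728])} 0.9958756510416666
side {'fx': 458.62364208518306, 'fy': 458.62364208518306, 'cx': 324.94608167033414, 'cy': 231.16598145407642, 'rvec': array([ 2.2016589 ,  0.10385269, -0.04070703]), 'tvec': array([-0.54929457, -0.02299086,  1.11575668])} 0.9958528645833333
wrist {'fx': 371.64829954431775, 'fy': 371.64829954431775, 'cx': 323.7777236600799, 'cy': 231.5193285691616, 'T_tool_cam': array([[-8.70954276e-04, -2.81007283e-01,  9.59705240e-01,
        -1.57654337e-01],
       [ 9.99999172e-01, -1.15403767e-03,  5.69612983e-04,
         1.56089310e-03],
       [ 9.47470606e-04,  9.59704942e-01,  2.81008055e-01,
        -7.51490994e-02],
       [ 0.00000000e+00,  0.00000000e+00,  0.00000000e+00,
         1.00000000e+00]])} 0.982841796875
```

View pics/top0.png

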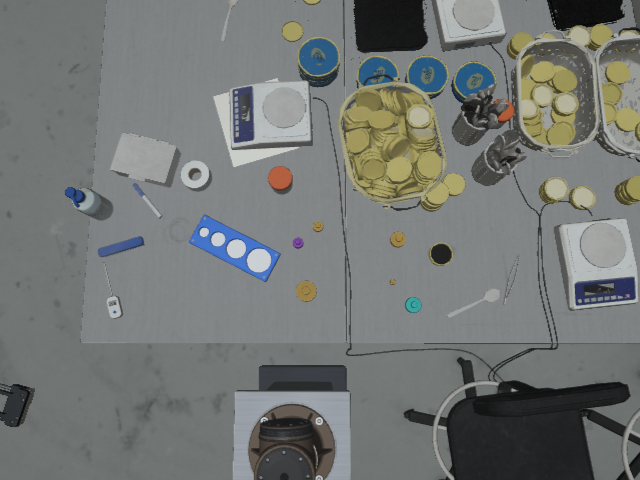

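View pics/side0.png

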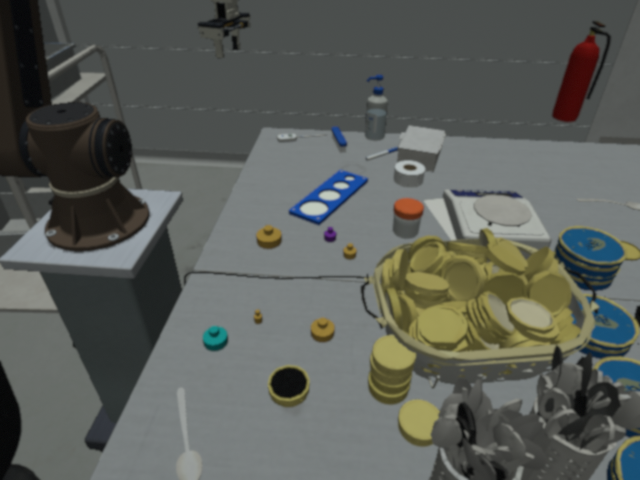

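View pics/wrist0.png

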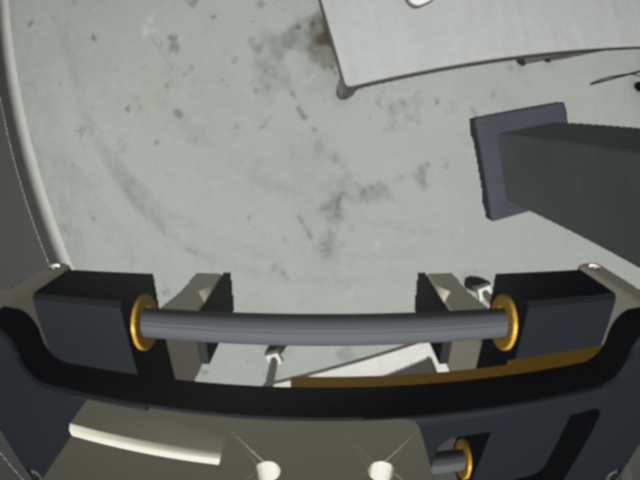

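Top view: brass items at (306,291), (398,240), (318,227) and (392,282). The look-alikes are purple (298,243) and turquoise (413,305). The holder is around (235,247), the tin at (440,254) and the orange-lidded jar at (280,178). I'll measure these from both cameras.

```bash
cat > h.py <<'E'
import numpy as np, cv2
from scipy.spatial.transform import Rotation as R
from plant import r, viewer
def cap(n):
    c=viewer.capture(n); c["K"]=np.array([[c["fx"],0,c["cx"]],[0,c["fy"],c["cy"]],[0,0,1]]); return c
def world(c,u,v,d):
    Rm,_=cv2.Rodrigues(c["rvec"]); p=np.array([(u-c["cx"])/c["fx"],(v-c["cy"])/c["fy"],1])*d
    return Rm.T@(p-c["tvec"])
def cloud(c):
    Rm,_=cv2.Rodrigues(c["rvec"]); v,u=np.mgrid[0:480,0:640]; d=c["depth"]
    P=np.dstack([(u-c["cx"])/c["fx"]*d,(v-c["cy"])/c["fy"]*d,d])-c["tvec"]
    return P@Rm
def proj(c,P):
    return cv2.projectPoints(np.array(P,float).reshape(-1,3),c["rvec"],c["tvec"],c["K"],None)[0].reshape(-1,2)
def rayz(c,u,v,z):
    Rm,_=cv2.Rodrigues(c["rvec"]); o=-Rm.T@c["tvec"]; d=Rm.T@np.array([(u-c["cx"])/c["fx"],(v-c["cy"])/c["fy"],1])
    return o+d*(z-o[2])/d[2]
E
python3 - <<'E'
from h import *
np.set_printoptions(precision=4,suppress=True)
for n in ["top","side"]:
    c=cap(n); np.savez(f"{n}.npz",**c); W=cloud(c)
    hsv=cv2.cvtColor(c["pixels"],cv2.COLOR_BGR2HSV)
    print(n,"table z",np.median(W[250:330,200:340,2]) if n=="top" else np.median(W[260:300,250:330,2]))
    for name,lo,hi in [("brass",(12,130,90),(23,255,255)),("purple",(125,90,40),(160,255,255)),("turq",(80,120,60),(95,255,255)),("blue",(105,150,100),(125,255,255)),("orange",(3,180,120),(11,255,255))]:
        m=cv2.inRange(hsv,lo,hi); k,l,s,ce=cv2.connectedComponentsWithStats(m)
        for i in range(1,k):
            if s[i,4]<20: continue
            p=W[l==i]; p=p[np.isfinite(p).all(1)]
            if not(0.28<np.median(p[:,0])<0.9): continue
            print(name,ce[i].round(1),s[i],"med",np.median(p,0),"zmax",np.percentile(p[:,2],97),"ext",(np.percentile(p,98,axis=0)-np.percentile(p,2,axis=0))[:2])
E
```

```text
top table z 0.0006391794011093134
brass [317.3 226.1] [313 222   9   9  65] med [ 0.6091 -0.0682  0.0208] zmax 0.036294122532847764 ext [0.0226 0.0222]
brass [397.5 239.1] [391 233  14  14 154] med [ 0.5718 -0.2966  0.0216] zmax 0.039870980838576604 ext [0.0373 0.0369]
brass [305.7 290.9] [297 282  19  19 287] med [ 0.4247 -0.0373  0.0246] zmax 0.04440752220584757 ext [0.0499 0.0476]
purple [297.6 242.5] [293 238  10  10  81] med [ 0.5623 -0.0137  0.0194] zmax 0.03548958953541758 ext [0.0262 0.0257]
turq [412.7 304.7] [405 297  16  16 190] med [ 0.3859 -0.3339  0.0213] zmax 0.03924653470752783 ext [0.0368 0.0383]
blue [ 73.2 194.3] [ 65 188  17  17 143] med [0.6626 0.5573 0.1999] zmax 0.20695327008873693 ext [0.0427 0.0265]
blue [229.8 245.4] [ 189  215   91   67 1573] med [0.5576 0.1912 0.0141] zmax 0.020423351665706926 ext [0.1647 0.2335]
blue [138.4 241.8] [135 238   7   7  26] med [0.5624 0.4366 0.0368] zmax 0.04168777004648389 ext [0.0163 0.0148]
side table z 0.0006284634046372077
brass [268.2 234.7] [257 226  23  17 265] med [ 0.4281 -0.0463  0.0245] zmax 0.04305940098626828 ex
[... 245 characters left out ...]
1911]
brass [322.2 328. ] [312 319  22  19 311] med [ 0.5745 -0.3067  0.0213] zmax 0.03750184708496282 ext [0.0362 0.0327]
purple [329.8 234.2] [324 227  12  14 118] med [ 0.5645 -0.0204  0.019 ] zmax 0.033619835970986695 ext [0.0226 0.0225]
turq [214.3 336.9] [203 326  24  24 419] med [ 0.3896 -0.345   0.0213] zmax 0.037974224593356365 ext [0.038  0.0385]
blue [338.2 134.9] [332 127  14  17 112] med [0.5494 0.4842 0.0358] zmax 0.03837832324404171 ext [0.0419 0.1163]
blue [331.2 193.5] [290 171  77  51 968] med [0.5557 0.1763 0.0137] zmax 0.016202705410356455 ext [0.1599 0.2323]
orange [408.4 206.6] [395 200  27  14 298] med [0.7394 0.0298 0.0741] zmax 0.07635903912799383 ext [0.0549 0.0543]
```

```bash
python3 - <<'E'
import cv2
a=cv2.imread("pics/top0.png")[190:325,180:460]
cv2.imwrite("pics/topcrop.png",cv2.resize(a,None,fx=2.8,fy=2.8,interpolation=cv2.INTER_CUBIC))
E
```

```text
(no output)
```

View pics/topcrop.png

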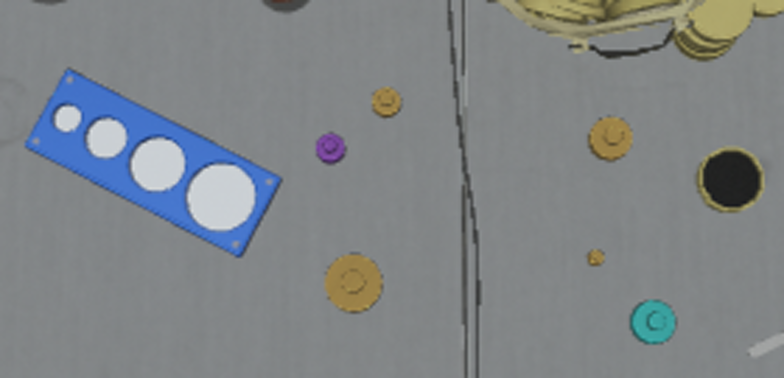

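```bash
cat > fit.py <<'E'
from h import *
from scipy.optimize import least_squares
np.set_printoptions(precision=4,suppress=True)
D=dict(w50=(16,18,10,30),w100=(30,19,14,33),w200=(44,20,18,36),w500=(58,24,22,42),purple=(30,19,14,33),turq=(44,20,18,36),tin=(66,25,66,25))
def model(c,x,y,n,z0=0):
    b,h,k,H=[q/1000 for q in D[n]]
    t=np.linspace(0,2*np.pi,48,endpoint=False); cs=np.c_[np.cos(t),np.sin(t)]
    def hull(rings):
        P=np.vstack([np.c_[cs*rr+[x,y],np.full(48,z)] for rr,z in rings]); return cv2.convexHull(proj(c,P).astype(np.float32))
    S=16; img=np.zeros((480*1,640*1),np.uint8); 
    hs=[hull([(b/2,z0),(b/2,z0+h)]),hull([(k/2,z0+h),(k/2,z0+H)])]
    allp=np.vstack(hs).reshape(-1,2); o=np.floor(allp.min(0))-1; w=(np.ceil(allp.max(0))+1-o).astype(int)
    img=np.zeros((w[1]*S,w[0]*S),np.uint8)
    for q in hs: cv2.fillConvexPoly(img,np.round((q.reshape(-1,2)-o+0.5)*S).astype(np.int32),1)
    M=cv2.moments(img,True); return np.array([M["m10"]/M["m00"]/S-.5+o[0],M["m01"]/M["m00"]/S-.5+o[1]]),M["m00"]/S/S
def locate(c,n,uv,z0=0):
    p=rayz(c,*uv,0.01)[:2]
    for _ in range(6):
        e=uv-model(c,*p,n,z0)[0]
        J=np.c_[model(c,p[0]+.01,p[1],n,z0)[0]-model(c,*p,n,z0)[0],model(c,p[0],p[1]+.01,n,z0)[0]-model(c,*p,n,z0)[0]]/.01
        p=p+np.linalg.solve(J,e)
    return p,model(c,*p,n,z0)[1]
E
python3 - <<'E'
from fit import *
seeds=dict(w50=(.45,-.285),w100=(.611,-.072),w200=(.573,-.30),w500=(.427,-.042),purple=(.563,-.017),turq=(.388,-.34))
for cn in ["top","side"]:
    c={k:v for k,v in np.load(f"{cn}.npz").items()}
    hsv=cv2.cvtColor(c["pixels"],cv2.COLOR_BGR2HSV)
    for n,s in seeds.items():
        u,v=proj(c,[*s,.015])[0]
        m=np.zeros((480,640),np.uint8); rr=int(D[n][0]*.35)+6
        x0,y0=int(u)-rr,int(v)-rr
        sub=cv2.inRange(hsv,(0,75,0),(179,255,255))[y0:y0+2*rr,x0:x0+2*rr]
        k,l,st,ce=cv2.connectedComponentsWithStats(sub)
        i=1+np.argmax(st[1:,4]); M=ce[i]+[x0,y0]
        p,a=locate(c,n,M); print(cn,n,M.round(1),"xy",p,"area",st[i,4],"model",a.round())
    # depth peak heights handled earlier. holder:
    m=cv2.inRange(hsv,(105,130,60),(125,255,255)); k,l,st,ce=cv2.connectedComponentsWithStats(m)
    i=1+np.argmax(st[1:,4]*(np.abs(ce[1:,1]-(245 if cn=="top" else 193))<15))
    cnts,_=cv2.findContours((l==i).astype(np.uint8),cv2.RETR_CCOMP,cv2.CHAIN_APPROX_NONE)
    cnts=sorted(cnts,key=cv2.contourArea)[::-1]
    pts=np.array([rayz(c,*q,.014)[:2] for q in cnts[0].reshape(-1,2)])
    print(cn,"rect",cv2.minAreaRect((pts*1000).astype(np.float32)))
    for q in cnts[1:5]:
        pp=np.array([rayz(c,*z,.014)[:2] for z in q.reshape(-1,2)])*1000
        print(" hole",cv2.minEnclosingCircle(pp.astype(np.float32)), cv2.contourArea(q))
E
```

```text
Traceback (most recent call last):
AttributeError: 'float' object has no attribute 'round'
```

```bash
cat > run1.py <<'E'
from fit import *
seeds=dict(w50=(.45,-.285),w100=(.611,-.072),w200=(.573,-.30),w500=(.427,-.042),purple=(.563,-.017),turq=(.388,-.34))
for cn in ["top","side"]:
    c={k:v for k,v in np.load(f"{cn}.npz").items()}
    hsv=cv2.cvtColor(c["pixels"],cv2.COLOR_BGR2HSV)
    for n,s in seeds.items():
        u,v=proj(c,[*s,.015])[0]
        m=np.zeros((480,640),np.uint8); rr=int(D[n][0]*.35)+6
        x0,y0=int(u)-rr,int(v)-rr
        sub=cv2.inRange(hsv,(0,75,0),(179,255,255))[y0:y0+2*rr,x0:x0+2*rr]
        k,l,st,ce=cv2.connectedComponentsWithStats(sub)
        i=1+np.argmax(st[1:,4]); M=ce[i]+[x0,y0]
        p,a=locate(c,n,M); print(cn,n,M.round(1),"xy",p,"area",st[i,4],"model",round(a))
    # depth peak heights handled earlier. holder:
    m=cv2.inRange(hsv,(105,130,60),(125,255,255)); k,l,st,ce=cv2.connectedComponentsWithStats(m)
    i=1+np.argmax(st[1:,4]*(np.abs(ce[1:,1]-(245 if cn=="top" else 193))<15))
    cnts,_=cv2.findContours((l==i).astype(np.uint8),cv2.RETR_CCOMP,cv2.CHAIN_APPROX_NONE)
    cnts=sorted(cnts,key=cv2.contourArea)[::-1]
    pts=np.array([rayz(c,*map(float,q),.014)[:2] for q in cnts[0].reshape(-1,2)])
    print(cn,"rect",cv2.minAreaRect((pts*1000).astype(np.float32)))
    for q in cnts[1:5]:
        pp=np.array([rayz(c,*map(float,z),.014)[:2] for z in q.reshape(-1,2)])*1000
        print(" hole",cv2.minEnclosingCircle(pp.astype(np.float32)), cv2.contourArea(q))
E
python3 run1.py
```

```text
top w50 [392.3 281.7] xy [ 0.4521 -0.2818] area 26 model 31
top w100 [317.5 226.1] xy [ 0.6129 -0.0694] area 85 model 97
top w200 [397.6 239. ] xy [ 0.5745 -0.2996] area 190 model 207
top w500 [305.7 290.7] xy [ 0.4263 -0.0364] area 328 model 347
top purple [297.5 242.5] xy [ 0.5647 -0.0119] area 86 model 97
top turq [412.7 304.6] xy [ 0.3873 -0.3371] area 204 model 214
top rect ((550.1635131835938, 169.81175231933594), (250.81849670410156, 90.81246948242188), 62.84276580810547)
 hole ((514.208984375, 99.02970886230469), 38.8052978515625) 531.5
 hole ((547.52099609375, 164.7469940185547), 31.692880630493164) 343.5
 hole ((575.0973510742188, 218.0438690185547), 24.593795776367188) 203.5
 hole ((595.9794921875, 258.7860412597656), 17.24116325378418) 96.5
side w50 [257.6 316.3] xy [ 0.4507 -0.2791] area 84 model 120
side w100 [349.4 251.1] xy [ 0.6117 -0.0674] area 149 model 199
side w200 [322.2 329.4] xy [ 0.5732 -0.2972] area 456 model 540
side w500 [268.5 236.6] xy [ 0.4245 -0.0342] area 451 model 532
side purple [329.7 234.2] xy [ 0.5634 -0.0093] area 126 model 181
side turq [214.8 337.7] xy [ 0.3853 -0.335 ] area 506 model 582
side rect ((550.2489624023438, 162.4438018798828), (258.13311767578125, 95.25984954833984), 62.91346740722656)
 hole ((513.92041015625, 94.15222930908203), 39.468570709228516) 381.5
 hole ((547.2355346679688, 159.07733154296875), 32.798133850097656) 229.0
 hole ((575.7095947265625, 212.9002685546875), 26.81974220275879) 125.5
 hole ((595.621826171875, 252.90370178222656), 19.089250564575195) 53.0
```

```bash
cat > plan.py <<'E'
import sys
from h import *
np.set_printoptions(precision=4,suppress=True)
def Rt(a):
    a=np.radians(a); return np.c_[[0,0,-1],[np.cos(a),np.sin(a),0],[np.sin(a),-np.cos(a),0]]
def go(x,y,z,a=None):
    s=r.get_state(); Rc=R.from_euler("xyz",s["eef_rot"],degrees=True)
    d=Rc.inv().apply(np.array([x,y,z])-s["tcp_pos"])
    ja=Rc.as_matrix()[:,1]; out="t=%.2f pos %s jaw %.2f w %.4f F %s | T %s"%(s["time_s"],s["tcp_pos"],np.degrees(np.arctan2(ja[1],ja[0])),s["gripper_width"],s["contact_force"].round(1),d.round(4))
    a=a if a is not None else ANG
    rv=(Rc.inv()*R.from_matrix(Rt(a))).as_rotvec(degrees=True); out+=" A %s"%rv.round(2)
    print(out)
ANG=float(sys.argv[4]) if len(sys.argv)>4 else 152.9
if __name__=="__main__": go(*map(float,sys.argv[1:4]))
E
python3 plan.py 0.45 0.30 0.2 152.9; python3 plan.py 0.45 0.30 0.2 -27.1; python3 -c "
from h import *
print(R.from_euler('xyz',r.get_state()['eef_rot'],degrees=True).as_matrix().round(3))"
```

```text
t=0.25 pos [0.174  0.652  0.2261] jaw -104.94 w 0.0876 F [ 0.4  0.  -0.8] | T [ 0.0263  0.2689 -0.3574] A [102.16  -0.04  -0.03]
t=0.25 pos [0.174  0.652  0.2261] jaw -104.94 w 0.0876 F [ 0.4  0.  -0.8] | T [ 0.0263  0.2689 -0.3574] A [-77.84   0.03  -0.04]
[[-0.    -0.258 -0.966]
 [-0.001 -0.966  0.258]
 [-1.     0.001 -0.   ]]
```

```bash
python3 -m creep '[{"tx":0.0,"ty":0.05,"tz":-0.07,"ax":8},{"tx":0.0,"ty":0.09,"tz":-0.12,"ax":16},{"tx":0.0,"ty":0.12,"tz":-0.16,"ax":24},{"tx":0.0,"ty":0.15,"tz":-0.20,"ax":32},{"tx":0.0,"ty":0.18,"tz":-0.24,"ax":40}]' 10; python3 plan.py 0.53 0.12 0.24
```

```text
t=0.25 pos [0.174  0.652  0.2261] jaw -104.94 w 0.0876 F [ 0.4  0.  -0.8] | T [-0.0135  0.4222 -0.4811] A [102.16  -0.04  -0.03]invalid input
```

```bash
python3 -m creep '[{"ax":8,"ay":0,"az":0,"tx":0,"ty":0.05,"tz":-0.07,"fingers":0.08},{"ax":16,"ay":0,"az":0,"tx":0,"ty":0.09,"tz":-0.12,"fingers":0.08},{"ax":24,"ay":0,"az":0,"tx":0,"ty":0.12,"tz":-0.16,"fingers":0.08},{"ax":32,"ay":0,"az":0,"tx":0,"ty":0.15,"tz":-0.20,"fingers":0.08},{"ax":40,"ay":0,"az":0,"tx":0,"ty":0.18,"tz":-0.24,"fingers":0.08}]' 10; echo; python3 plan.py 0.53 0.12 0.24
```

```text
time_s: 0.75
tcp_pos: [0.3295, 0.454, 0.2267]
eef_rot: [-58.8, 90.0, 66.0]
contact_force: [1.0, 1.4, 0.9]
gripper_width: 0.0799

t=0.75 pos [0.3295 0.454  0.2267] jaw -145.25 w 0.0799 F [1.  1.4 0.9] | T [-0.0134  0.0256 -0.3887] A [61.85  0.02  0.01]
```

```bash
python3 -m creep '[{"ax":8,"ay":0,"az":0,"tx":-0.01,"ty":0.005,"tz":-0.05,"fingers":0.04},{"ax":16,"ay":0,"az":0,"tx":-0.013,"ty":0.01,"tz":-0.10,"fingers":0.04},{"ax":24,"ay":0,"az":0,"tx":-0.013,"ty":0.013,"tz":-0.15,"fingers":0.04},{"ax":32,"ay":0,"az":0,"tx":-0.013,"ty":0.015,"tz":-0.20,"fingers":0.04},{"ax":40,"ay":0,"az":0,"tx":-0.013,"ty":0.018,"tz":-0.24,"fingers":0.04}]' 10; echo; python3 plan.py 0.53 0.12 0.24
```

```text
time_s: 1.25
tcp_pos: [0.4526, 0.2467, 0.2399]
eef_rot: [-41.5, 90.0, 43.2]
contact_force: [0.2, 0.8, -0.2]
gripper_width: 0.0457

t=1.25 pos [0.4526 0.2467 0.2399] jaw 174.71 w 0.0457 F [ 0.2  0.8 -0.2] | T [-0.0001 -0.0888 -0.1191] A [21.81  0.03  0.02]
```

```bash
python3 -m creep '[{"ax":8,"ay":0,"az":0,"tx":0,"ty":-0.03,"tz":-0.04,"fingers":0.04},{"ax":16,"ay":0,"az":0,"tx":0,"ty":-0.06,"tz":-0.08,"fingers":0.04},{"ax":21.8,"ay":0,"az":0,"tx":0,"ty":-0.089,"tz":-0.119,"fingers":0.04},{"ax":21.8,"ay":0,"az":0,"tx":0,"ty":-0.089,"tz":-0.119,"fingers":0.04},{"ax":21.8,"ay":0,"az":0,"tx":0,"ty":-0.089,"tz":-0.119,"fingers":0.04}]' 10; echo; python3 plan.py 0.53 0.12 0.24
python3 - <<'E'
from h import *
s=r.get_state(); c=viewer.capture("wrist"); np.savez("w1.npz",pos=s["tcp_pos"],rot=s["eef_rot"],**c); cv2.imwrite("pics/w1.png",c["pixels"])
E
```

```text
time_s: 1.75
tcp_pos: [0.5305, 0.1214, 0.2393]
eef_rot: [130.2, 90.0, -166.7]
contact_force: [-0.6, -0.4, 0.3]
gripper_width: 0.0398

t=1.75 pos [0.5305 0.1214 0.2393] jaw 153.11 w 0.0398 F [-0.6 -0.4  0.3] | T [-0.0007 -0.0002 -0.0015] A [ 0.21 -0.02 -0.02]
```

View pics/w1.png

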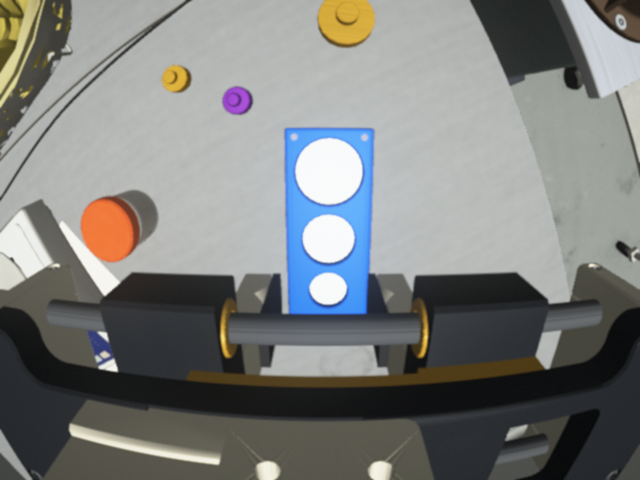

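The wrist view shows the 500, 200 and 100 wells at (329,171), (328,239) and (328,289), weight_500 at (347,20), weight_100 at (175,78) and the purple look-alike at (237,100). Next I'll get the world positions.

```bash
cat > wr.py <<'E'
from h import *
def wray(c,u,v,z,pos=None,rot=None):
    pos=c["pos"] if pos is None else pos; rot=c["rot"] if rot is None else rot
    dx,dy=u-c["cx"],v-c["cy"]; rr=np.hypot(dx,dy); th=rr/c["fx"]
    d=np.array([dx/rr*np.sin(th),dy/rr*np.sin(th),np.cos(th)])
    T=np.eye(4); T[:3,:3]=R.from_euler("xyz",rot,degrees=True).as_matrix(); T[:3,3]=pos
    T=T@c["T_tool_cam"]; o=T[:3,3]; d=T[:3,:3]@d
    return o+d*(z-o[2])/d[2]
def blobs(c,lo,hi,z,mn=15,roi=None):
    hsv=cv2.cvtColor(c["pixels"],cv2.COLOR_BGR2HSV); m=cv2.inRange(hsv,lo,hi)
    if roi is not None: k=np.zeros_like(m); x0,y0,x1,y1=roi; k[y0:y1,x0:x1]=1; m=m*k
    k,l,s,ce=cv2.connectedComponentsWithStats(m)
    return [(ce[i].round(1),s[i],wray(c,*ce[i],z)) for i in range(1,k) if s[i,4]>=mn]
E
python3 - <<'E'
from wr import *
np.set_printoptions(precision=4,suppress=True)
c=dict(np.load("w1.npz"))
for b in blobs(c,(0,0,200),(179,40,255),.006,100,(286,130,374,308)): print("well",b)
for b in blobs(c,(12,110,60),(25,255,255),.02,100,(130,0,420,120)): print("brass",b)
E
```

```text
well (array([328.5, 171. ]), array([ 295,  138,   67,   66, 3459], dtype=int32), array([0.512, 0.097, 0.006]))
well (array([328.1, 238.4]), array([ 303,  215,   51,   48, 1933], dtype=int32), array([0.546 , 0.1632, 0.006 ]))
well (array([327.7, 288.3]), array([310, 273,  36,  31, 897], dtype=int32), array([0.5736, 0.217 , 0.006 ]))
brass (array([345.6,  21.1]), array([ 318,    0,   57,   47, 2212], dtype=int32), array([ 0.4258, -0.0354,  0.02  ]))
brass (array([175.7,  78.4]), array([162,  65,  28,  27, 596], dtype=int32), array([ 0.6074, -0.0689,  0.02  ]))
```

```bash
python3 plan.py 0.4515 -0.281 0.14; python3 plan.py 0.4515 -0.281 0.02
```

```text
t=1.80 pos [0.5301 0.1223 0.2394] jaw 153.22 w 0.0399 F [-0.   0.2 -0.9] | T [ 0.0994 -0.1116 -0.3955] A [ 0.32 -0.01 -0.02]
t=1.80 pos [0.5301 0.1223 0.2394] jaw 153.22 w 0.0399 F [-0.   0.2 -0.9] | T [ 0.2194 -0.1116 -0.3955] A [ 0.32 -0.01 -0.02]
```

```bash
python3 -m creep '[{"ax":0.3,"ay":0,"az":0,"tx":0.01,"ty":-0.012,"tz":-0.046,"fingers":0.04},{"ax":0.3,"ay":0,"az":0,"tx":0.02,"ty":-0.024,"tz":-0.092,"fingers":0.04},{"ax":0.3,"ay":0,"az":0,"tx":0.035,"ty":-0.036,"tz":-0.138,"fingers":0.04},{"ax":0.3,"ay":0,"az":0,"tx":0.05,"ty":-0.048,"tz":-0.184,"fingers":0.04},{"ax":0.3,"ay":0,"az":0,"tx":0.06,"ty":-0.06,"tz":-0.228,"fingers":0.04}]' 10; echo; python3 plan.py 0.4515 -0.281 0.14
```

```text
time_s: 2.3
tcp_pos: [0.4802, -0.108, 0.1791]
eef_rot: [9.1, 90.0, 72.2]
contact_force: [2.0, -0.9, 0.9]
gripper_width: 0.0398

t=2.30 pos [ 0.4802 -0.108   0.1791] jaw 153.17 w 0.0398 F [ 2.  -0.9  0.9] | T [ 0.039  -0.0525 -0.1674] A [ 0.27  0.02 -0.  ]
```

```bash
python3 -m creep '[{"ax":0,"ay":0,"az":0,"tx":0.01,"ty":-0.014,"tz":-0.045,"fingers":0.03},{"ax":0,"ay":0,"az":0,"tx":0.02,"ty":-0.028,"tz":-0.09,"fingers":0.03},{"ax":0,"ay":0,"az":0,"tx":0.03,"ty":-0.042,"tz":-0.135,"fingers":0.03},{"ax":0,"ay":0,"az":0,"tx":0.039,"ty":-0.0525,"tz":-0.1674,"fingers":0.03},{"ax":0,"ay":0,"az":0,"tx":0.039,"ty":-0.0525,"tz":-0.1674,"fingers":0.03}]' 10; echo; python3 plan.py 0.4515 -0.281 0.02
python3 - <<'E'
from h import *
s=r.get_state(); c=viewer.capture("wrist"); np.savez("w2.npz",pos=s["tcp_pos"],rot=s["eef_rot"],**c); cv2.imwrite("pics/w2.png",c["pixels"])
E
```

```text
time_s: 2.8
tcp_pos: [0.4508, -0.2823, 0.1392]
eef_rot: [106.8, 89.9, 169.7]
contact_force: [-0.4, 0.9, -0.4]
gripper_width: 0.03

t=2.80 pos [ 0.4508 -0.2823  0.1392] jaw 152.91 w 0.0300 F [-0.4  0.9 -0.4] | T [ 0.1192 -0.0003  0.0015] A [ 0.01 -0.04 -0.13]
```

View pics/w2.png

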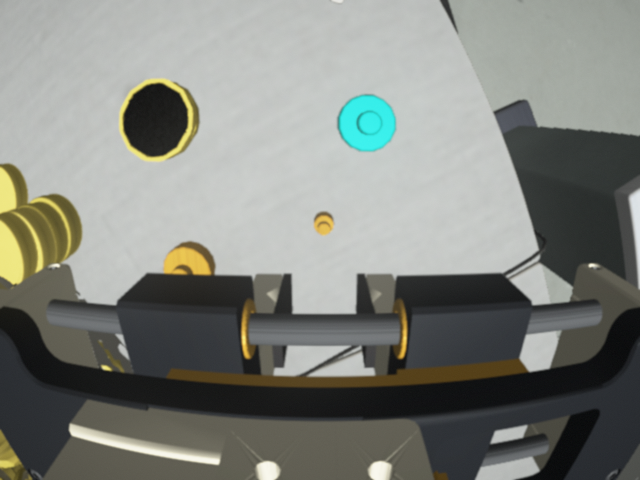

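Weight_50 is the small brass piece at (323,223), midway between the fingers. The turquoise look-alike (367,122) and the tin (159,119) are well clear of it.

```bash
python3 - <<'E'
from wr import *
np.set_printoptions(precision=4,suppress=True)
c=dict(np.load("w2.npz"))
for b in blobs(c,(10,110,60),(25,255,255),.018,30,(290,190,350,250)): print(b)
cv2.imwrite("pics/w2c.png",cv2.resize(c["pixels"][180:280,260:400],None,fx=5,fy=5))
E
```

```text
(array([323.3, 223.6]), array([314, 214,  19,  21, 306], dtype=int32), array([ 0.4494, -0.2846,  0.018 ]))
```

View pics/w2c.png

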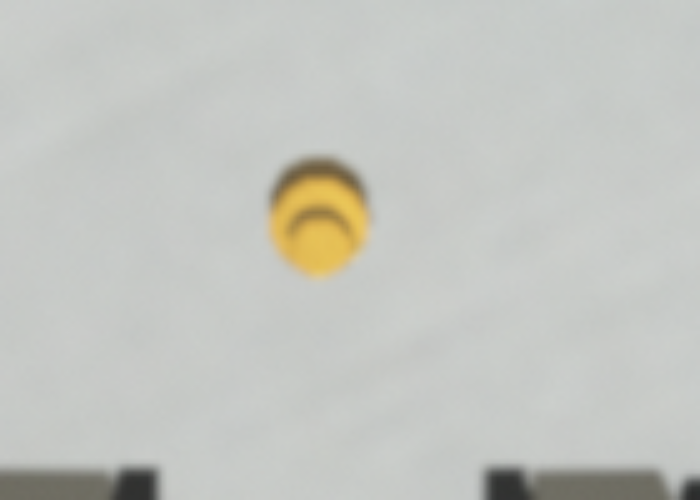

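```bash
python3 -m creep '[{"ax":0,"ay":0,"az":0,"tx":0.04,"ty":0,"tz":0.0,"fingers":0.03},{"ax":0,"ay":0,"az":0,"tx":0.08,"ty":0,"tz":0,"fingers":0.03},{"ax":0,"ay":0,"az":0,"tx":0.105,"ty":0,"tz":0,"fingers":0.03},{"ax":0,"ay":0,"az":0,"tx":0.115,"ty":0,"tz":0,"fingers":0.03},{"ax":0,"ay":0,"az":0,"tx":0.115,"ty":0,"tz":0,"fingers":0.03}]' 10; echo; python3 plan.py 0.451 -0.282 0.02
python3 - <<'E'
from h import *
s=r.get_state(); c=viewer.capture("wrist"); cv2.imwrite("pics/w3.png",cv2.resize(c["pixels"][180:360,220:440],None,fx=3,fy=3))
E
```

```text
time_s: 3.35
tcp_pos: [0.452, -0.2795, 0.025]
eef_rot: [106.3, 89.9, 169.4]
contact_force: [0.5, -0.5, 0.4]
gripper_width: 0.0303

t=3.35 pos [ 0.452  -0.2795  0.025 ] jaw 153.10 w 0.0303 F [ 0.5 -0.5  0.4] | T [ 0.005  -0.0003 -0.0027] A [ 0.2  -0.03 -0.1 ]
```

View pics/w3.png

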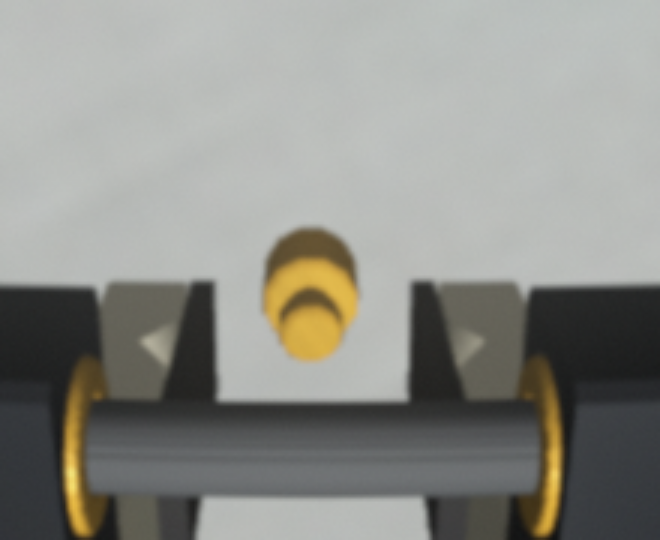

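```bash
python3 - <<'E'
from wr import *
np.set_printoptions(precision=4,suppress=True)
for i in range(2):
    s=r.get_state(); c=viewer.capture("wrist"); 
    print(wray(c,323.3,291.7,.030,s["tcp_pos"],s["eef_rot"]), s["tcp_pos"], c["depth"][291,323])
    # knob in the tool frame using depth
    d=c["depth"][288:296,320:327]; d=np.median(d[d>0])
    dx,dy=323.3-c["cx"],291.7-c["cy"]; rr=np.hypot(dx,dy); th=rr/c["fx"]
    ray=np.array([dx/rr*np.tan(th),dy/rr*np.tan(th),1])*d
    print("tool", c["T_tool_cam"][:3]@np.r_[ray,1])
E
```

```text
[ 0.4508 -0.2836  0.03  ] [ 0.4528 -0.28    0.0262] 0.1668869
tool [-0.0041  0.0001 -0.0042]
[ 0.4514 -0.2837  0.03  ] [ 0.4532 -0.2804  0.0269] 0.16829489
tool [-0.0033  0.0001 -0.0038]
```

```bash
python3 -m creep '[{"ax":0,"ay":0,"az":0,"tx":0.003,"ty":0,"tz":-0.0035,"fingers":0.03},{"ax":0,"ay":0,"az":0,"tx":0.006,"ty":0,"tz":-0.0035,"fingers":0.03},{"ax":0,"ay":0,"az":0,"tx":0.006,"ty":0,"tz":-0.0035,"fingers":0.02},{"ax":0,"ay":0,"az":0,"tx":0.006,"ty":0,"tz":-0.0035,"fingers":0.002},{"ax":0,"ay":0,"az":0,"tx":0.006,"ty":0,"tz":-0.0035,"fingers":0.002}]' 10; echo; python3 -m creep '[{"ax":0,"ay":0,"az":0,"tx":0,"ty":0,"tz":0,"fingers":0.002},{"ax":0,"ay":0,"az":0,"tx":0,"ty":0,"tz":0,"fingers":0.002},{"ax":0,"ay":0,"az":0,"tx":0,"ty":0,"tz":0,"fingers":0.002}]' 15; echo
python3 plan.py 0.595 0.2585 0.13
python3 - <<'E'
from h import *
s=r.get_state(); c=viewer.capture("wrist"); cv2.imwrite("pics/w4.png",cv2.resize(c["pixels"][180:360,220:440],None,fx=3,fy=3))
E
```

```text
time_s: 4.0
tcp_pos: [0.4503, -0.2841, 0.0197]
eef_rot: [-82.2, 90.0, -19.3]
contact_force: [-0.1, 0.4, 0.1]
gripper_width: 0.0113

time_s: 4.3
tcp_pos: [0.4503, -0.2841, 0.0196]
eef_rot: [-141.9, 90.0, -78.9]
contact_force: [0.4, 0.6, 1.3]
gripper_width: 0.0085

t=4.30 pos [ 0.4503 -0.2841  0.0196] jaw 152.96 w 0.0085 F [0.4 0.6 1.3] | T [-0.1104  0.1177  0.549 ] A [ 0.06 -0.    0.  ]
```

View pics/w4.png

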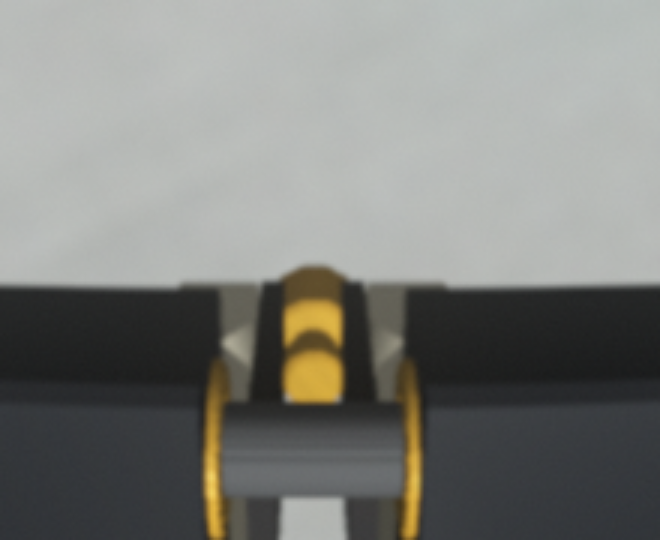

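The knob is held between the pads at (323,305). I'll lift straight up and check the hold.

```bash
python3 -m creep '[{"ax":0,"ay":0,"az":0,"tx":-0.01,"ty":0,"tz":0,"fingers":0.002},{"ax":0,"ay":0,"az":0,"tx":-0.03,"ty":0,"tz":0,"fingers":0.002},{"ax":0,"ay":0,"az":0,"tx":-0.06,"ty":0,"tz":0,"fingers":0.002},{"ax":0,"ay":0,"az":0,"tx":-0.09,"ty":0,"tz":0,"fingers":0.002},{"ax":0,"ay":0,"az":0,"tx":-0.11,"ty":0,"tz":0,"fingers":0.002}]' 15; echo
python3 plan.py 0.595 0.2585 0.13
python3 - <<'E'
from h import *
s=r.get_state(); c=viewer.capture("wrist"); cv2.imwrite("pics/w5.png",cv2.resize(c["pixels"][180:360,220:440],None,fx=3,fy=3))
E
```

```text
time_s: 4.85
tcp_pos: [0.4509, -0.2842, 0.1324]
eef_rot: [-82.1, 89.9, -19.1]
contact_force: [0.1, -0.9, -0.9]
gripper_width: 0.0084

t=4.85 pos [ 0.4509 -0.2842  0.1324] jaw 152.98 w 0.0084 F [ 0.1 -0.9 -0.9] | T [0.0023 0.1183 0.549 ] A [0.08 0.02 0.15]
```

View pics/w5.png

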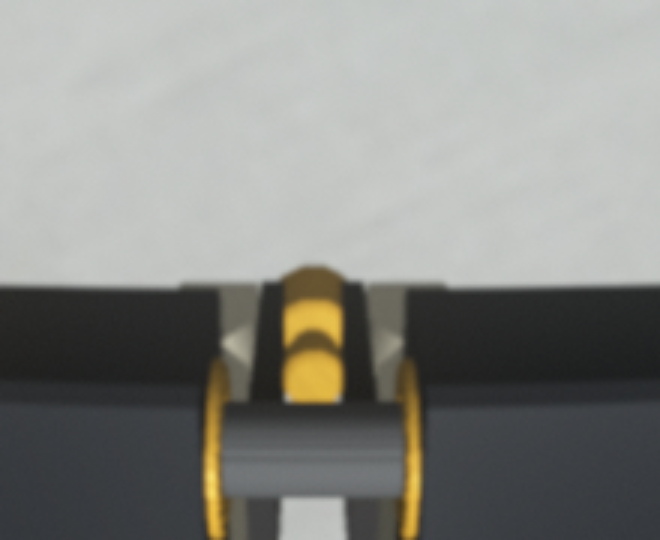

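```bash
python3 -m creep '[{"ax":0,"ay":0,"az":0,"tx":0,"ty":0.006,"tz":0.03,"fingers":0.002},{"ax":0,"ay":0,"az":0,"tx":0,"ty":0.015,"tz":0.07,"fingers":0.002},{"ax":0,"ay":0,"az":0,"tx":0,"ty":0.025,"tz":0.115,"fingers":0.002},{"ax":0,"ay":0,"az":0,"tx":0,"ty":0.034,"tz":0.16,"fingers":0.002},{"ax":0,"ay":0,"az":0,"tx":0,"ty":0.044,"tz":0.205,"fingers":0.002}]' 15; echo
python3 -m creep '[{"ax":0,"ay":0,"az":0,"tx":0,"ty":0.01,"tz":0.045,"fingers":0.002},{"ax":0,"ay":0,"az":0,"tx":0,"ty":0.019,"tz":0.09,"fingers":0.002},{"ax":0,"ay":0,"az":0,"tx":0,"ty":0.029,"tz":0.135,"fingers":0.002},{"ax":0,"ay":0,"az":0,"tx":0,"ty":0.038,"tz":0.18,"fingers":0.002},{"ax":0,"ay":0,"az":0,"tx":0,"ty":0.048,"tz":0.225,"fingers":0.002}]' 15; echo
python3 plan.py 0.595 0.2585 0.13
```

```text
time_s: 5.4
tcp_pos: [0.5044, -0.0797, 0.1302]
eef_rot: [-51.8, 90.0, 11.1]
contact_force: [1.9, -0.3, -0.8]
gripper_width: 0.0084

time_s: 5.9
tcp_pos: [0.5639, 0.1428, 0.1302]
eef_rot: [-34.6, 90.0, 28.3]
contact_force: [0.8, -0.3, -0.6]
gripper_width: 0.0085

t=5.90 pos [0.5639 0.1428 0.1302] jaw 152.97 w 0.0085 F [ 0.8 -0.3 -0.6] | T [0.0002 0.0249 0.1172] A [0.07 0.02 0.02]
```

```bash
python3 -m creep '[{"ax":0,"ay":0,"az":0,"tx":0,"ty":0.009,"tz":0.042,"fingers":0.002},{"ax":0,"ay":0,"az":0,"tx":0,"ty":0.018,"tz":0.084,"fingers":0.002},{"ax":0,"ay":0,"az":0,"tx":0.02,"ty":0.025,"tz":0.117,"fingers":0.002},{"ax":0,"ay":0,"az":0,"tx":0.05,"ty":0.025,"tz":0.117,"fingers":0.002},{"ax":0,"ay":0,"az":0,"tx":0.06,"ty":0.025,"tz":0.117,"fingers":0.002}]' 15; echo
python3 plan.py 0.595 0.2585 0.026
python3 - <<'E'
from h import *
s=r.get_state(); c=viewer.capture("wrist"); cv2.imwrite("pics/w6.png",c["pixels"])
c=viewer.capture("top"); cv2.imwrite("pics/t6.png",cv2.resize(c["pixels"][190:310,140:300],None,fx=4,fy=4))
E
```

```text
time_s: 6.4
tcp_pos: [0.5928, 0.2563, 0.0665]
eef_rot: [147.6, 89.7, -149.4]
contact_force: [-0.8, -0.7, -1.2]
gripper_width: 0.0082

t=6.40 pos [0.5928 0.2563 0.0665] jaw 153.00 w 0.0082 F [-0.8 -0.7 -1.2] | T [ 0.0405 -0.001   0.0031] A [ 0.1  -0.24 -0.15]
```

View pics/w6.png

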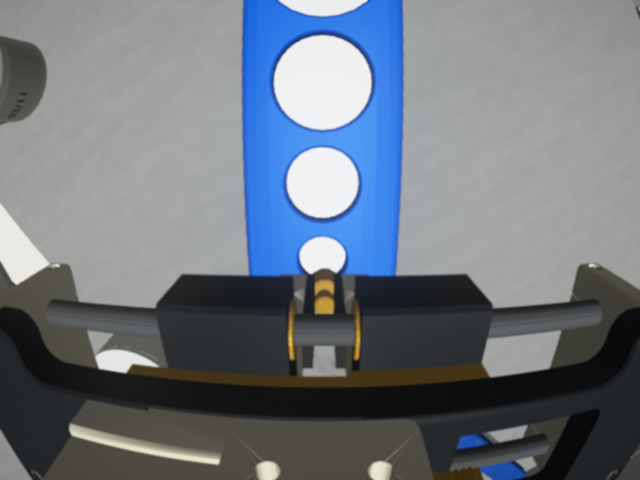

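```bash
python3 - <<'E'
from wr import *
np.set_printoptions(precision=4,suppress=True)
for _ in range(2):
    s=r.get_state(); c=viewer.capture("wrist"); c["pos"],c["rot"]=s["tcp_pos"],s["eef_rot"]
    Rc=R.from_euler("xyz",c["rot"],degrees=True)
    print(c["pos"])
    for b in blobs(c,(0,0,200),(179,40,255),.006,100,(245,0,400,277)):
        st=b[1]; 
        # edges left/right
        print(b[0],st,b[2],"tool",Rc.inv().apply(b[2]-c["pos"]))
    print("top edge well50",wray(c,322,237,.014), Rc.inv().apply(wray(c,322,237,.014)-c["pos"]))
E
```

```text
[0.5935 0.2552 0.068 ]
[324.1   6.7] [ 279    0   91   18 1128] [0.5241 0.121  0.006 ] tool [ 0.0625  0.0007 -0.1508]
[323.9  83.5] [ 276   37   97   94 7055] [0.546  0.1637 0.006 ] tool [ 0.0624  0.0005 -0.1029]
[323.8 182.9] [ 289  149   71   69 3866] [0.573  0.2163 0.006 ] tool [ 0.0621  0.0004 -0.0437]
[323.7 254.9] [ 302  238   45   35 1233] [0.5938 0.2568 0.006 ] tool [0.062  0.0003 0.0018]
top edge well50 [0.5883 0.2437 0.014 ] [ 0.054  -0.0007 -0.0124]
[0.5945 0.2556 0.0696]
[325.7   6.4] [ 282    0   89   17 1059] [0.5241 0.1213 0.006 ] tool [ 0.0639  0.0016 -0.1515]
[325.3  82.2] [ 278   36   96   93 6974] [0.546  0.1636 0.006 ] tool [ 0.0638  0.0013 -0.1038]
[325.2 181.1] [ 291  147   70   69 3815] [0.573  0.2163 0.006 ] tool [ 0.0637  0.0012 -0.0446]
[325.1 253.2] [ 303  235   45   37 1284] [0.5939 0.2571 0.006 ] tool [0.0636 0.0011 0.0012]
top edge well50 [0.5896 0.2445 0.014 ] [ 0.0556 -0.0007 -0.0119]
```

```bash
python3 -m creep '[{"ax":0,"ay":0,"az":0,"tx":0.01,"ty":0.001,"tz":0.002,"fingers":0.002},{"ax":0,"ay":0,"az":0,"tx":0.02,"ty":0.001,"tz":0.002,"fingers":0.002},{"ax":0,"ay":0,"az":0,"tx":0.03,"ty":0.001,"tz":0.002,"fingers":0.002},{"ax":0,"ay":0,"az":0,"tx":0.036,"ty":0.001,"tz":0.002,"fingers":0.002},{"ax":0,"ay":0,"az":0,"tx":0.036,"ty":0.001,"tz":0.002,"fingers":0.002}]' 15; echo
python3 plan.py 0.5945 0.2575 0.0255
```

```text
time_s: 7.1
tcp_pos: [0.5941, 0.258, 0.0321]
eef_rot: [153.9, 89.9, -143.2]
contact_force: [0.3, 0.2, -1.1]
gripper_width: 0.0082

t=7.10 pos [0.5941 0.258  0.0321] jaw 152.94 w 0.0082 F [ 0.3  0.2 -1.1] | T [ 0.0066 -0.0006 -0.0002] A [ 0.04 -0.12 -0.06]
```

```bash
python3 -m creep '[{"ax":0,"ay":0,"az":0,"tx":0.003,"ty":0,"tz":0,"fingers":0.002},{"ax":0,"ay":0,"az":0,"tx":0.005,"ty":0,"tz":0,"fingers":0.002},{"ax":0,"ay":0,"az":0,"tx":0.006,"ty":0,"tz":0,"fingers":0.002},{"ax":0,"ay":0,"az":0,"tx":0.006,"ty":0,"tz":0,"fingers":0.002}]' 15; echo
python3 plan.py 0.5945 0.2575 0.0255
```

```text
time_s: 7.5
tcp_pos: [0.5948, 0.2587, 0.0276]
eef_rot: [-13.4, 90.0, 49.5]
contact_force: [0.2, 0.6, -1.2]
gripper_width: 0.0084

t=7.50 pos [0.5948 0.2587 0.0276] jaw 152.96 w 0.0084 F [ 0.2  0.6 -1.2] | T [ 0.0021 -0.0003 -0.0012] A [0.06 0.   0.  ]
```

```bash
python3 -m creep '[{"ax":0,"ay":0,"az":0,"tx":0.001,"ty":0,"tz":0,"fingers":0.002},{"ax":0,"ay":0,"az":0,"tx":0.002,"ty":0,"tz":0,"fingers":0.002},{"ax":0,"ay":0,"az":0,"tx":0.002,"ty":0,"tz":0,"fingers":0.002}]' 15; echo
python3 plan.py 0.5945 0.2575 0.0255
```

```text
time_s: 7.8
tcp_pos: [0.5947, 0.2586, 0.0255]
eef_rot: [145.9, 90.0, -151.1]
contact_force: [-0.1, 0.0, -0.5]
gripper_width: 0.0087

t=7.80 pos [0.5947 0.2586 0.0255] jaw 152.96 w 0.0087 F [-0.1  0.  -0.5] | T [ 0.     -0.0003 -0.001 ] A [ 0.06 -0.   -0.  ]
```

```bash
python3 -m creep '[{"ax":0,"ay":0,"az":0,"tx":0.0007,"ty":0,"tz":0,"fingers":0.002},{"ax":0,"ay":0,"az":0,"tx":0.001,"ty":0,"tz":0,"fingers":0.002},{"ax":0,"ay":0,"az":0,"tx":0.001,"ty":0,"tz":0,"fingers":0.002}]' 15; echo
python3 plan.py 0.5945 0.2575 0.0255
```

```text
time_s: 8.1
tcp_pos: [0.5949, 0.2587, 0.0248]
eef_rot: [-38.2, 90.0, 24.7]
contact_force: [-0.8, 0.5, 2.6]
gripper_width: 0.0083

t=8.10 pos [0.5949 0.2587 0.0248] jaw 152.97 w 0.0083 F [-0.8  0.5  2.6] | T [-0.0007 -0.0002 -0.0013] A [0.07 0.02 0.02]
```

Contact (about +3 N), so the weight is standing on the floor of the well. I'll open gently, then rise.

```bash
python3 -m creep '[{"ax":0,"ay":0,"az":0,"tx":0,"ty":0,"tz":0,"fingers":0.012},{"ax":0,"ay":0,"az":0,"tx":0,"ty":0,"tz":0,"fingers":0.022},{"ax":0,"ay":0,"az":0,"tx":0,"ty":0,"tz":0,"fingers":0.03},{"ax":0,"ay":0,"az":0,"tx":0,"ty":0,"tz":0,"fingers":0.03},{"ax":0,"ay":0,"az":0,"tx":-0.005,"ty":0,"tz":0,"fingers":0.03}]' 15; echo
python3 -m creep '[{"ax":0,"ay":0,"az":0,"tx":-0.02,"ty":0,"tz":0,"fingers":0.03},{"ax":0,"ay":0,"az":0,"tx":-0.06,"ty":0,"tz":0,"fingers":0.04},{"ax":0,"ay":0,"az":0,"tx":-0.1,"ty":0,"tz":0,"fingers":0.04}]' 15; echo
python3 - <<'E'
from h import *
c=viewer.capture("wrist"); cv2.imwrite("pics/w7.png",c["pixels"])
E
python3 plan.py 0.611 -0.069 0.14
```

```text
time_s: 8.6
tcp_pos: [0.5943, 0.2583, 0.029]
eef_rot: [152.1, 89.9, -144.9]
contact_force: [-0.1, 0.0, -0.6]
gripper_width: 0.0292

time_s: 8.9
tcp_pos: [0.5943, 0.2582, 0.1304]
eef_rot: [160.5, 89.9, -136.5]
contact_force: [-0.2, 0.9, 0.4]
gripper_width: 0.0385

t=8.95 pos [0.5979 0.2601 0.1389] jaw 153.04 w 0.0392 F [3.3 2.3 7.1] | T [-0.0023 -0.1608 -0.2874] A [0.14 0.42 0.33]
```

View pics/w7.png

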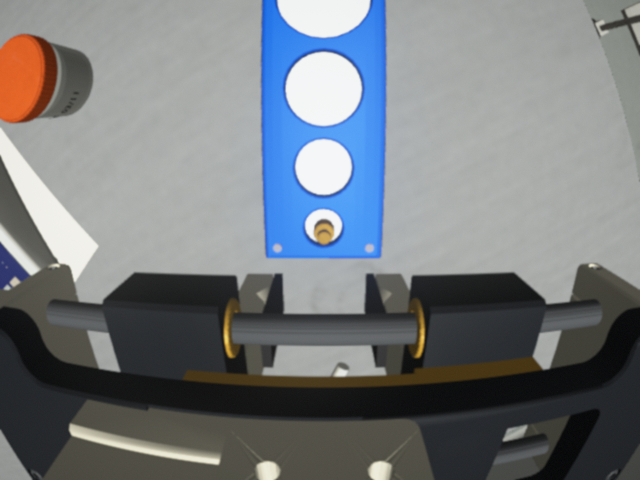

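Weight_50 is upright in its well (323,230). Next is weight_100.

```bash
python3 -m creep '[{"ax":0,"ay":0,"az":0,"tx":0,"ty":-0.022,"tz":-0.04,"fingers":0.04},{"ax":0,"ay":0,"az":0,"tx":0,"ty":-0.046,"tz":-0.082,"fingers":0.04},{"ax":0,"ay":0,"az":0,"tx":0,"ty":-0.07,"tz":-0.125,"fingers":0.04},{"ax":0,"ay":0,"az":0,"tx":0,"ty":-0.094,"tz":-0.168,"fingers":0.04},{"ax":0,"ay":0,"az":0,"tx":0,"ty":-0.116,"tz":-0.208,"fingers":0.04}]' 10; echo; python3 plan.py 0.612 -0.0685 0.10
```

```text
time_s: 9.45
tcp_pos: [0.6033, 0.0187, 0.1301]
eef_rot: [-48.3, 90.0, 14.6]
contact_force: [1.5, -0.3, 1.2]
gripper_width: 0.0399

t=9.45 pos [0.6033 0.0187 0.1301] jaw 152.97 w 0.0399 F [ 1.5 -0.3  1.2] | T [ 0.03   -0.0473 -0.0737] A [0.07 0.03 0.03]
```

```bash
python3 -m creep '[{"ax":0,"ay":0,"az":0,"tx":0,"ty":-0.02,"tz":-0.035,"fingers":0.036},{"ax":0,"ay":0,"az":0,"tx":0.01,"ty":-0.047,"tz":-0.074,"fingers":0.036},{"ax":0,"ay":0,"az":0,"tx":0.03,"ty":-0.047,"tz":-0.074,"fingers":0.036},{"ax":0,"ay":0,"az":0,"tx":0.03,"ty":-0.047,"tz":-0.074,"fingers":0.036},{"ax":0,"ay":0,"az":0,"tx":0.03,"ty":-0.047,"tz":-0.074,"fingers":0.036}]' 10; echo; 
cat > look.py <<'E'
import sys
from wr import *
np.set_printoptions(precision=4,suppress=True)
name=sys.argv[1]; zt=float(sys.argv[2])
s=r.get_state(); c=viewer.capture("wrist"); c["pos"],c["rot"]=s["tcp_pos"],s["eef_rot"]
Rc=R.from_euler("xyz",c["rot"],degrees=True)
p=c["pixels"]; cv2.imwrite(f"pics/{name}.png",cv2.resize(p[60:360,200:450],None,fx=2,fy=2))
print("pos",c["pos"])
for b in blobs(c,(10,110,60),(25,255,255),zt,60,(230,60,420,320)): print("brass",b[0],b[1],b[2],"tool",Rc.inv().apply(b[2]-c["pos"]))
E
python3 look.py w8 0.019
```

```text
time_s: 9.95
tcp_pos: [0.6116, -0.0666, 0.0997]
eef_rot: [140.3, 90.0, -156.8]
contact_force: [0.5, 0.8, -0.3]
gripper_width: 0.0365

pos [ 0.6116 -0.0666  0.0997]
brass [321.7 233. ] [ 301  211   42   45 1471] [ 0.6093 -0.0734  0.019 ] tool [ 0.0807 -0.0011 -0.007 ]
brass [236.  308.8] [230 299  14  21 208] [ 0.6923 -0.0503  0.019 ] tool [ 0.0807 -0.0645  0.0513]
brass [412.1 309.1] [405 299  15  21 212] [0.5767 0.0092 0.019 ] tool [0.0807 0.0655 0.0516]
```

View pics/w8.png

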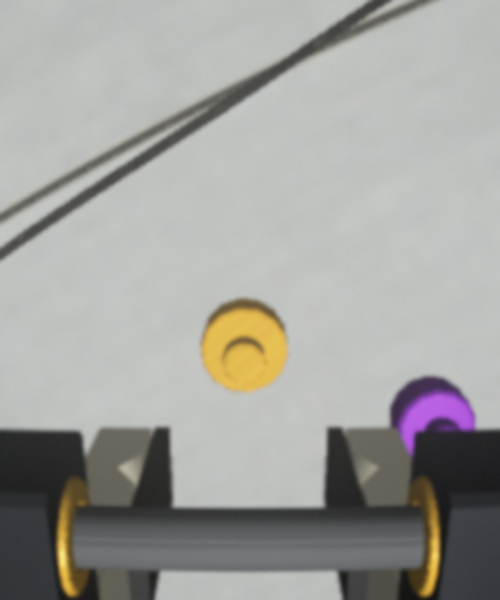

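Weight_100 is the brass piece at (322,235). The purple one at (416,270) is the look-alike, off to the side. I'll go lower and check the knob's offset.

```bash
python3 -m creep '[{"ax":0,"ay":0,"az":0,"tx":0.02,"ty":-0.001,"tz":-0.004,"fingers":0.03},{"ax":0,"ay":0,"az":0,"tx":0.045,"ty":-0.001,"tz":-0.004,"fingers":0.03},{"ax":0,"ay":0,"az":0,"tx":0.065,"ty":-0.001,"tz":-0.004,"fingers":0.03},{"ax":0,"ay":0,"az":0,"tx":0.071,"ty":-0.001,"tz":-0.004,"fingers":0.03},{"ax":0,"ay":0,"az":0,"tx":0.071,"ty":-0.001,"tz":-0.004,"fingers":0.03}]' 10; echo; 
python3 look.py w9 0.019
```

```text
time_s: 10.5
tcp_pos: [0.6109, -0.0698, 0.0287]
eef_rot: [144.0, 90.0, -153.0]
contact_force: [-0.3, 0.4, 0.1]
gripper_width: 0.0299

pos [ 0.6109 -0.0698  0.0287]
brass [322.7 277.5] [ 294  246   58   62 2812] [ 0.6087 -0.0747  0.019 ] tool [ 0.0097 -0.0002 -0.0054]
brass [247.7 309.4] [241 299  15  21 198] [ 0.6515 -0.0758  0.019 ] tool [ 0.0097 -0.0389  0.013 ]
brass [400.  309.1] [393 299  14  21 193] [ 0.5814 -0.0403  0.019 ] tool [0.0097 0.0396 0.0129]
```

View pics/w9.png

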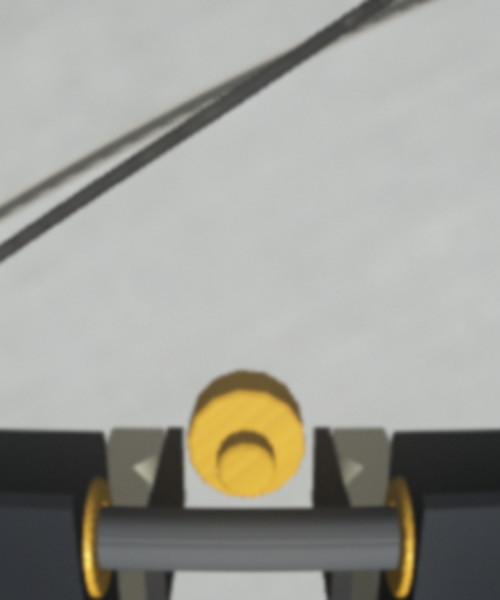

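```bash
cat > knob.py <<'E'
import sys
from wr import *
u,v,zt=map(float,sys.argv[1:4])
s=r.get_state(); c=viewer.capture("wrist"); Rc=R.from_euler("xyz",s["eef_rot"],degrees=True)
p=wray(c,u,v,zt,s["tcp_pos"],s["eef_rot"]); print("plane tool",Rc.inv().apply(p-s["tcp_pos"]).round(4), "tcp",s["tcp_pos"].round(4))
d=c["depth"][int(v)-3:int(v)+4,int(u)-3:int(u)+4]; d=np.median(d[d>0])
dx,dy=u-c["cx"],v-c["cy"]; rr=np.hypot(dx,dy); th=rr/c["fx"]
print("depth tool",(c["T_tool_cam"][:3]@np.r_[np.array([dx/rr*np.tan(th),dy/rr*np.tan(th),1])*d,1]).round(4))
E
python3 knob.py 323 293 0.033; python3 plan.py 0.6109 -0.0698 0.021
```

```text
plane tool [-0.0035 -0.     -0.0033] tcp [ 0.6115 -0.0699  0.0295]
depth tool [-0.003  -0.     -0.0031]
t=10.60 pos [ 0.6118 -0.07    0.0299] jaw 153.03 w 0.0299 F [-0.5  0.5  0.2] | T [ 0.0089  0.0009 -0.0002] A [0.13 0.05 0.09]
```

```bash
python3 -m creep '[{"ax":0,"ay":0,"az":0,"tx":0.004,"ty":0,"tz":-0.003,"fingers":0.03},{"ax":0,"ay":0,"az":0,"tx":0.0085,"ty":0,"tz":-0.003,"fingers":0.03},{"ax":0,"ay":0,"az":0,"tx":0.0085,"ty":0,"tz":-0.003,"fingers":0.03}]' 10; echo;  python3 plan.py 0.6109 -0.0698 0.021
```

```text
time_s: 10.9
tcp_pos: [0.6091, -0.0735, 0.0198]
eef_rot: [109.1, 90.0, 172.0]
contact_force: [0.6, 0.4, -0.0]
gripper_width: 0.0301

t=10.90 pos [ 0.6091 -0.0735  0.0198] jaw 152.94 w 0.0301 F [ 0.6  0.4 -0. ] | T [-0.0012  0.0001  0.0041] A [ 0.04 -0.01 -0.02]
```

```bash
python3 -m creep '[{"ax":0,"ay":0,"az":0,"tx":-0.0008,"ty":0,"tz":0,"fingers":0.02},{"ax":0,"ay":0,"az":0,"tx":-0.0008,"ty":0,"tz":0,"fingers":0.004},{"ax":0,"ay":0,"az":0,"tx":-0.0008,"ty":0,"tz":0,"fingers":0.004},{"ax":0,"ay":0,"az":0,"tx":-0.0008,"ty":0,"tz":0,"fingers":0.004},{"ax":0,"ay":0,"az":0,"tx":-0.0008,"ty":0,"tz":0,"fingers":0.004}]' 18; echo;  python3 look.py w10 0.019; python3 plan.py 0.574 0.217 0.13
```

```text
time_s: 11.4
tcp_pos: [0.6097, -0.0734, 0.021]
eef_rot: [-71.4, 90.0, -8.4]
contact_force: [-0.3, -2.1, 1.0]
gripper_width: 0.0127

pos [ 0.6097 -0.0734  0.021 ]
brass [323.8 285.7] [ 300  258   48   57 1810] [ 0.6074 -0.0772  0.019 ] tool [ 0.002   0.0003 -0.0044]
brass [283. 310.] [279 300  10  20 141] [ 0.631  -0.0744  0.019 ] tool [ 0.0021 -0.0195  0.0088]
brass [364.6 310.2] [360 300  10  20 140] [ 0.5957 -0.0563  0.019 ] tool [0.002  0.0202 0.0089]
t=11.45 pos [ 0.6097 -0.0734  0.0211] jaw 152.96 w 0.0126 F [ 1.1 -0.6  0.6] | T [-0.109   0.1637  0.2424] A [0.06 0.01 0.03]
```

View pics/w10.png

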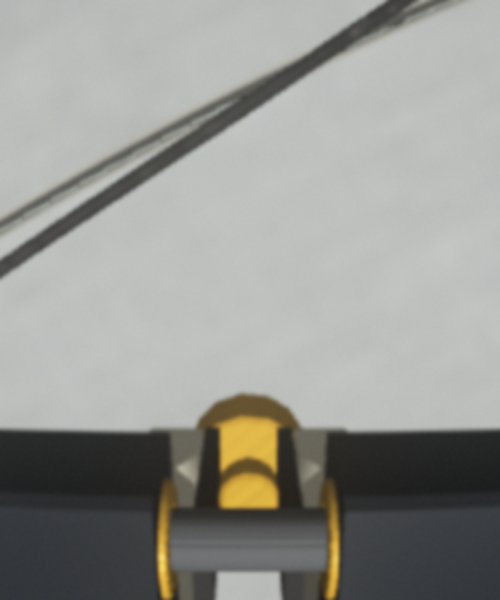

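```bash
python3 -m creep '[{"ax":0,"ay":0,"az":0,"tx":-0.01,"ty":0,"tz":0,"fingers":0.004},{"ax":0,"ay":0,"az":0,"tx":-0.035,"ty":0,"tz":0,"fingers":0.004},{"ax":0,"ay":0,"az":0,"tx":-0.07,"ty":0,"tz":0,"fingers":0.004},{"ax":0,"ay":0,"az":0,"tx":-0.1,"ty":0.01,"tz":0.015,"fingers":0.004},{"ax":0,"ay":0,"az":0,"tx":-0.109,"ty":0.03,"tz":0.045,"fingers":0.004}]' 20; echo; python3 -m creep '[{"ax":0,"ay":0,"az":0,"tx":0,"ty":0.023,"tz":0.034,"fingers":0.004},{"ax":0,"ay":0,"az":0,"tx":0,"ty":0.047,"tz":0.07,"fingers":0.004},{"ax":0,"ay":0,"az":0,"tx":0,"ty":0.071,"tz":0.106,"fingers":0.004},{"ax":0,"ay":0,"az":0,"tx":0,"ty":0.095,"tz":0.142,"fingers":0.004},{"ax":0,"ay":0,"az":0,"tx":0,"ty":0.117,"tz":0.174,"fingers":0.004}]' 20; echo;python3 plan.py 0.574 0.217 0.075
```

```text
time_s: 11.95
tcp_pos: [0.6049, -0.0204, 0.1341]
eef_rot: [-57.5, 89.7, 5.4]
contact_force: [1.0, 1.2, -2.5]
gripper_width: 0.0126

time_s: 12.45
tcp_pos: [0.5775, 0.1905, 0.1306]
eef_rot: [-9.9, 90.0, 53.0]
contact_force: [1.5, 0.4, -0.9]
gripper_width: 0.0124

t=12.45 pos [0.5775 0.1905 0.1306] jaw 152.98 w 0.0124 F [ 1.5  0.4 -0.9] | T [0.0556 0.0151 0.022 ] A [0.08 0.03 0.  ]
```

```bash
python3 -m creep '[{"ax":0,"ay":0,"az":0,"tx":0.01,"ty":0.015,"tz":0.022,"fingers":0.004},{"ax":0,"ay":0,"az":0,"tx":0.04,"ty":0.015,"tz":0.022,"fingers":0.004},{"ax":0,"ay":0,"az":0,"tx":0.056,"ty":0.015,"tz":0.022,"fingers":0.004},{"ax":0,"ay":0,"az":0,"tx":0.056,"ty":0.015,"tz":0.022,"fingers":0.004},{"ax":0,"ay":0,"az":0,"tx":0.056,"ty":0.015,"tz":0.022,"fingers":0.004}]' 20; echo
cat > wells.py <<'E'
import sys
from wr import *
np.set_printoptions(precision=4,suppress=True)
s=r.get_state(); c=viewer.capture("wrist"); c["pos"],c["rot"]=s["tcp_pos"],s["eef_rot"]
Rc=R.from_euler("xyz",c["rot"],degrees=True); print(c["pos"])
for b in blobs(c,(0,0,200),(179,40,255),.006,200,(235,0,410,277)): print(b[0],b[1],b[2],"tool",Rc.inv().apply(b[2]-c["pos"]))
cv2.imwrite(f"pics/{sys.argv[1]}.png",c["pixels"])
E
python3 wells.py w11
```

```text
time_s: 12.95
tcp_pos: [0.5749, 0.2149, 0.0745]
eef_rot: [-160.3, 90.0, -97.3]
contact_force: [-0.7, 0.1, -0.2]
gripper_width: 0.0129

[0.5749 0.2149 0.0745]
[327.3  42.4] [ 270    0  116   93 8986] [0.5138 0.1008 0.006 ] tool [ 0.0685  0.0025 -0.1293]
[327.  155.5] [ 281  110   93   92 6646] [0.5457 0.1628 0.006 ] tool [ 0.0685  0.0024 -0.0596]
[327.4 243.3] [ 294  220   66   51 2254] [0.5708 0.2127 0.006 ] tool [ 0.0685  0.0027 -0.0037]
```

View pics/w11.png

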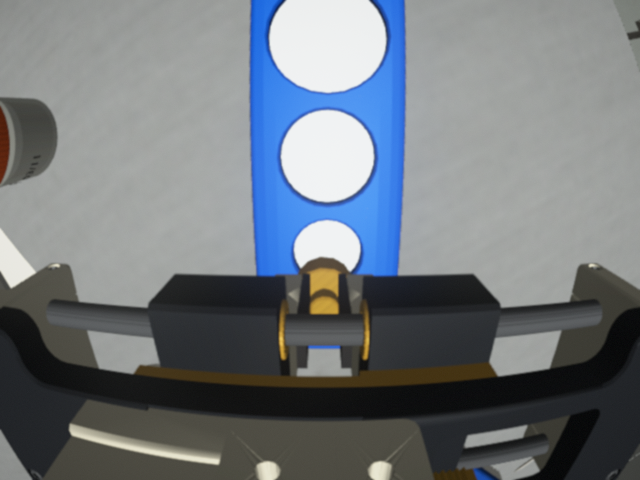

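```bash
python3 -m creep '[{"ax":0,"ay":0,"az":0,"tx":0.01,"ty":0.002,"tz":0,"fingers":0.004},{"ax":0,"ay":0,"az":0,"tx":0.025,"ty":0.002,"tz":0,"fingers":0.004},{"ax":0,"ay":0,"az":0,"tx":0.037,"ty":0.002,"tz":0,"fingers":0.004},{"ax":0,"ay":0,"az":0,"tx":0.042,"ty":0.002,"tz":0,"fingers":0.004},{"ax":0,"ay":0,"az":0,"tx":0.042,"ty":0.002,"tz":0,"fingers":0.004}]' 20; echo
python3 plan.py 0.573 0.216 0.027
```

```text
time_s: 13.5
tcp_pos: [0.5725, 0.2155, 0.0311]
eef_rot: [154.6, 89.9, -142.5]
contact_force: [0.7, -0.0, -0.8]
gripper_width: 0.0128

t=13.50 pos [0.5725 0.2155 0.0311] jaw 152.95 w 0.0128 F [ 0.7 -0.  -0.8] | T [ 0.0041 -0.0002  0.0007] A [ 0.05 -0.08 -0.04]
```

```bash
python3 -m creep '[{"ax":0,"ay":0,"az":0,"tx":0.0015,"ty":0,"tz":0.0005,"fingers":0.004},{"ax":0,"ay":0,"az":0,"tx":0.003,"ty":0,"tz":0.0005,"fingers":0.004},{"ax":0,"ay":0,"az":0,"tx":0.0036,"ty":0,"tz":0.0005,"fingers":0.004},{"ax":0,"ay":0,"az":0,"tx":0.0036,"ty":0,"tz":0.0005,"fingers":0.004}]' 20; echo
python3 plan.py 0.573 0.216 0.027
```

```text
time_s: 13.9
tcp_pos: [0.5732, 0.2164, 0.0284]
eef_rot: [-27.3, 90.0, 35.6]
contact_force: [-0.0, -0.5, -1.4]
gripper_width: 0.0126

t=13.90 pos [0.5732 0.2164 0.0284] jaw 152.96 w 0.0126 F [-0.  -0.5 -1.4] | T [ 0.0014  0.0001 -0.0004] A [0.06 0.01 0.01]
```

```bash
python3 -m creep '[{"ax":0,"ay":0,"az":0,"tx":0.0008,"ty":0,"tz":0,"fingers":0.004},{"ax":0,"ay":0,"az":0,"tx":0.0016,"ty":0,"tz":0,"fingers":0.004},{"ax":0,"ay":0,"az":0,"tx":0.0016,"ty":0,"tz":0,"fingers":0.004}]' 20; echo
python3 plan.py 0.573 0.216 0.027
```

```text
time_s: 14.2
tcp_pos: [0.5733, 0.2163, 0.027]
eef_rot: [-50.8, 90.0, 12.1]
contact_force: [-0.7, -0.0, 1.9]
gripper_width: 0.0124

t=14.20 pos [0.5733 0.2163 0.027 ] jaw 152.97 w 0.0124 F [-0.7 -0.   1.9] | T [ 0.      0.0001 -0.0004] A [0.07 0.01 0.02]
```

```bash
python3 -m creep '[{"ax":0,"ay":0,"az":0,"tx":0.0002,"ty":0,"tz":0,"fingers":0.016},{"ax":0,"ay":0,"az":0,"tx":0.0002,"ty":0,"tz":0,"fingers":0.026},{"ax":0,"ay":0,"az":0,"tx":0.0,"ty":0,"tz":0,"fingers":0.034},{"ax":0,"ay":0,"az":0,"tx":0,"ty":0,"tz":0,"fingers":0.034},{"ax":0,"ay":0,"az":0,"tx":-0.005,"ty":0,"tz":0,"fingers":0.034}]' 15; echo
python3 -m creep '[{"ax":0,"ay":0,"az":0,"tx":-0.02,"ty":0,"tz":0,"fingers":0.034},{"ax":0,"ay":0,"az":0,"tx":-0.06,"ty":0,"tz":0,"fingers":0.04},{"ax":0,"ay":0,"az":0,"tx":-0.1,"ty":0,"tz":0,"fingers":0.04},{"ax":0,"ay":0,"az":0,"tx":-0.1,"ty":0,"tz":0,"fingers":0.04}]' 15; echo
python3 wells.py w12
python3 plan.py 0.574 -0.2985 0.14
```

```text
time_s: 14.7
tcp_pos: [0.5727, 0.216, 0.0311]
eef_rot: [149.2, 89.9, -147.8]
contact_force: [0.4, 0.1, -0.5]
gripper_width: 0.0339

time_s: 15.1
tcp_pos: [0.5764, 0.2181, 0.1383]
eef_rot: [-34.0, 89.4, 29.0]
contact_force: [0.6, 0.5, -0.4]
gripper_width: 0.0397

[0.5764 0.2181 0.1383]
[327.6  50.4] [ 282    8   92   86 6216] [0.5124 0.098  0.006 ] tool [ 0.1311  0.0033 -0.1372]
[327.3 143.4] [ 291  108   73   72 4157] [0.5457 0.1631 0.006 ] tool [ 0.1317  0.0031 -0.064 ]
[326.5 210.7] [301 194  53  45 815] [0.5706 0.2106 0.006 ] tool [ 0.1322  0.0025 -0.0104]
[326.5 266.7] [310 258  34  19 342] [0.5924 0.2537 0.006 ] tool [0.1326 0.0026 0.0379]
t=15.15 pos [0.5749 0.2175 0.1354] jaw 152.98 w 0.0400 F [-0.4  0.3 -0.7] | T [-0.0065 -0.2336 -0.46  ] A [0.08 0.33 0.18]
```

View pics/w12.png

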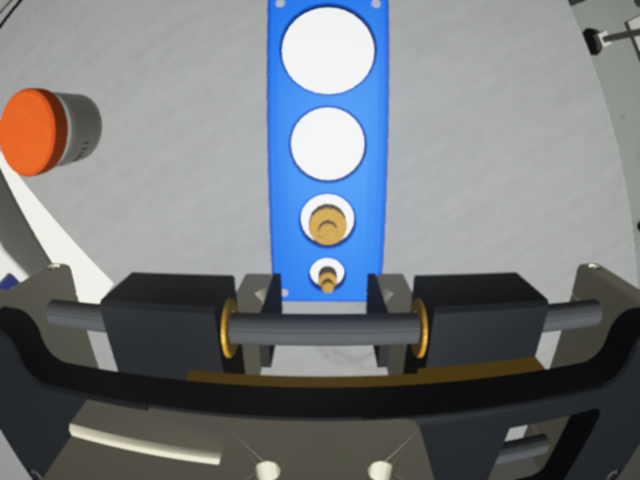

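Weights 50 (328,275) and 100 (328,224) are seated. Next is weight_200 at about (0.574, -0.2985).

```bash
python3 -m creep '[{"ax":0,"ay":0,"az":0,"tx":0,"ty":-0.021,"tz":-0.042,"fingers":0.05},{"ax":0,"ay":0,"az":0,"tx":0,"ty":-0.043,"tz":-0.085,"fingers":0.05},{"ax":0,"ay":0,"az":0,"tx":0,"ty":-0.065,"tz":-0.128,"fingers":0.05},{"ax":0,"ay":0,"az":0,"tx":0,"ty":-0.087,"tz":-0.171,"fingers":0.05},{"ax":0,"ay":0,"az":0,"tx":0,"ty":-0.109,"tz":-0.215,"fingers":0.05}]' 10; echo;  python3 -m creep '[{"ax":0,"ay":0,"az":0,"tx":0,"ty":-0.022,"tz":-0.043,"fingers":0.05},{"ax":0,"ay":0,"az":0,"tx":0,"ty":-0.044,"tz":-0.086,"fingers":0.05},{"ax":0,"ay":0,"az":0,"tx":0,"ty":-0.066,"tz":-0.129,"fingers":0.05},{"ax":0,"ay":0,"az":0,"tx":0,"ty":-0.088,"tz":-0.172,"fingers":0.05},{"ax":0,"ay":0,"az":0,"tx":0,"ty":-0.106,"tz":-0.21,"fingers":0.05}]' 10; echo; python3 plan.py 0.574 -0.2985 0.1
```

```text
time_s: 15.65
tcp_pos: [0.5717, -0.0265, 0.1311]
eef_rot: [122.6, 90.0, -174.5]
contact_force: [1.2, 0.5, -0.6]
gripper_width: 0.0503

time_s: 16.15
tcp_pos: [0.5707, -0.2622, 0.1309]
eef_rot: [106.3, 89.9, 169.2]
contact_force: [0.9, -0.4, 0.7]
gripper_width: 0.0499

t=16.15 pos [ 0.5707 -0.2622  0.1309] jaw 152.93 w 0.0499 F [ 0.9 -0.4  0.7] | T [ 0.0309 -0.0195 -0.0308] A [ 0.03 -0.02 -0.06]
```

```bash
python3 -m creep '[{"ax":0,"ay":0,"az":0,"tx":0.01,"ty":-0.015,"tz":-0.02,"fingers":0.04},{"ax":0,"ay":0,"az":0,"tx":0.03,"ty":-0.0195,"tz":-0.031,"fingers":0.04},{"ax":0,"ay":0,"az":0,"tx":0.031,"ty":-0.0195,"tz":-0.031,"fingers":0.04},{"ax":0,"ay":0,"az":0,"tx":0.031,"ty":-0.0195,"tz":-0.031,"fingers":0.04},{"ax":0,"ay":0,"az":0,"tx":0.031,"ty":-0.0195,"tz":-0.031,"fingers":0.04}]' 10; echo; python3 look.py w13 .02
```

```text
time_s: 16.65
tcp_pos: [0.5751, -0.2959, 0.1012]
eef_rot: [-96.4, 90.0, -33.4]
contact_force: [0.7, 0.6, 0.6]
gripper_width: 0.0399

pos [ 0.5751 -0.2959  0.1012]
brass [324.1 231.2] [ 293  199   63   65 3166] [ 0.5709 -0.3029  0.02  ] tool [ 0.0812  0.0006 -0.0081]
brass [232.5 306.3] [230 299   7  14  78] [ 0.6574 -0.2823  0.02  ] tool [ 0.0812 -0.0671  0.0495]
brass [416.1 306.3] [412 299   8  17  99] [ 0.5367 -0.2206  0.02  ] tool [0.0812 0.0684 0.0497]
```

View pics/w13.png

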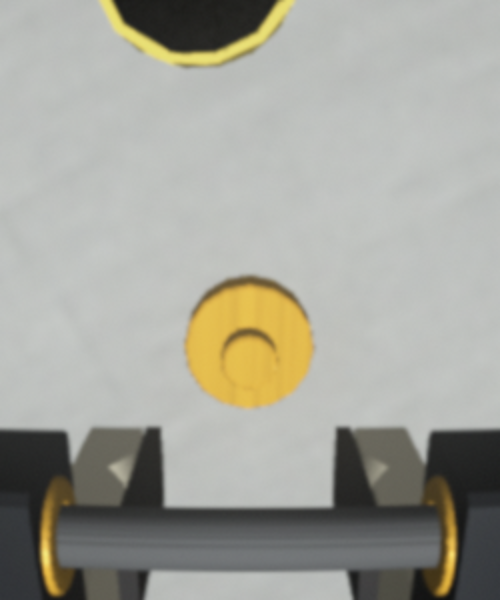

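Weight_200 is the brass piece at (324,231), and the tin at (300,70) is clear. I'll descend.

```bash
python3 -m creep '[{"ax":0,"ay":0,"az":0,"tx":0.02,"ty":0.0005,"tz":-0.006,"fingers":0.036},{"ax":0,"ay":0,"az":0,"tx":0.045,"ty":0.0005,"tz":-0.006,"fingers":0.036},{"ax":0,"ay":0,"az":0,"tx":0.063,"ty":0.0005,"tz":-0.006,"fingers":0.036},{"ax":0,"ay":0,"az":0,"tx":0.068,"ty":0.0005,"tz":-0.006,"fingers":0.036},{"ax":0,"ay":0,"az":0,"tx":0.068,"ty":0.0005,"tz":-0.006,"fingers":0.036}]' 10; echo; 
python3 look.py w14 0.02
```

```text
time_s: 17.2
tcp_pos: [0.5717, -0.301, 0.0328]
eef_rot: [125.9, 90.0, -171.1]
contact_force: [-0.1, -0.7, 0.1]
gripper_width: 0.0358

pos [ 0.5717 -0.301   0.0328]
brass [323.2 277. ] [ 283  235   82   80 5455] [ 0.5697 -0.3048  0.02  ] tool [ 0.0128  0.0001 -0.0043]
brass [236.1 308.7] [230 299  15  21 215] [ 0.6192 -0.3089  0.02  ] tool [ 0.0128 -0.0459  0.0145]
brass [412. 309.] [404 299  16  21 217] [ 0.5367 -0.2665  0.02  ] tool [0.0128 0.0469 0.0148]
```

View pics/w14.png

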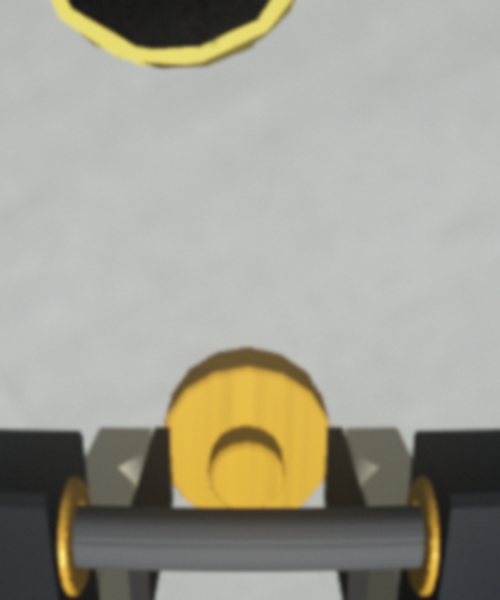

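```bash
python3 knob.py 323.5 297.5 0.036; python3 plan.py 0.5717 -0.301 0.022
```

```text
plane tool [-0.0024  0.0002 -0.0004] tcp [ 0.5723 -0.3013  0.0336]
depth tool [-0.0027  0.0002 -0.0005]
t=17.30 pos [ 0.5725 -0.3014  0.034 ] jaw 153.01 w 0.0359 F [-0.1 -0.8 -0.2] | T [ 0.012  0.001 -0.   ] A [0.11 0.01 0.11]
```

```bash
python3 -m creep '[{"ax":0,"ay":0,"az":0,"tx":0.005,"ty":0,"tz":-0.0005,"fingers":0.036},{"ax":0,"ay":0,"az":0,"tx":0.01,"ty":0,"tz":-0.0005,"fingers":0.036},{"ax":0,"ay":0,"az":0,"tx":0.0105,"ty":0,"tz":-0.0005,"fingers":0.036},{"ax":0,"ay":0,"az":0,"tx":0.0105,"ty":0,"tz":-0.0005,"fingers":0.036}]' 10; echo;  python3 plan.py 0.5717 -0.301 0.022
```

```text
time_s: 17.7
tcp_pos: [0.5711, -0.302, 0.022]
eef_rot: [112.7, 90.0, 175.7]
contact_force: [0.0, 0.2, 0.3]
gripper_width: 0.0359

t=17.70 pos [ 0.5711 -0.302   0.022 ] jaw 152.96 w 0.0359 F [0.  0.2 0.3] | T [ 0.     -0.      0.0012] A [ 0.06 -0.01 -0.02]
```

```bash
python3 -m creep '[{"ax":0,"ay":0,"az":0,"tx":0,"ty":0,"tz":0,"fingers":0.025},{"ax":0,"ay":0,"az":0,"tx":0,"ty":0,"tz":0,"fingers":0.008},{"ax":0,"ay":0,"az":0,"tx":0,"ty":0,"tz":0,"fingers":0.008},{"ax":0,"ay":0,"az":0,"tx":0,"ty":0,"tz":0,"fingers":0.008},{"ax":0,"ay":0,"az":0,"tx":0,"ty":0,"tz":0,"fingers":0.008}]' 25; echo; python3 -m creep '[{"ax":0,"ay":0,"az":0,"tx":-0.01,"ty":0,"tz":0,"fingers":0.008},{"ax":0,"ay":0,"az":0,"tx":-0.03,"ty":0,"tz":0,"fingers":0.008},{"ax":0,"ay":0,"az":0,"tx":-0.06,"ty":0,"tz":0,"fingers":0.008},{"ax":0,"ay":0,"az":0,"tx":-0.09,"ty":0,"tz":0,"fingers":0.008},{"ax":0,"ay":0,"az":0,"tx":-0.1,"ty":0,"tz":0,"fingers":0.008}]' 25; echo; python3 look.py w15 0.02;  python3 plan.py 0.547 0.164 0.12
```

```text
time_s: 18.2
tcp_pos: [0.5715, -0.3021, 0.0223]
eef_rot: [-90.3, 90.0, -27.3]
contact_force: [0.6, -0.1, 0.9]
gripper_width: 0.0165

time_s: 18.7
tcp_pos: [0.5728, -0.3026, 0.1262]
eef_rot: [-82.0, 89.7, -19.0]
contact_force: [0.1, -0.3, -1.4]
gripper_width: 0.0167

pos [ 0.5728 -0.3026  0.1262]
brass [324.  276.5] [ 285  243   79   72 3476] [ 0.589  -0.2709  0.02  ] tool [0.1062 0.0004 0.0355]
brass [372.7 309.6] [368 299  11  21 157] [ 0.5675 -0.2269  0.02  ] tool [0.106  0.0397 0.0649]
brass [274.8 309.9] [270 300  11  20 160] [ 0.6379 -0.2624  0.02  ] tool [ 0.1064 -0.0392  0.0653]
t=18.75 pos [ 0.5729 -0.3025  0.1264] jaw 152.98 w 0.0167 F [ 1.6 -0.3 -0.1] | T [0.0055 0.235  0.4039] A [0.08 0.05 0.3 ]
```

View pics/w15.png

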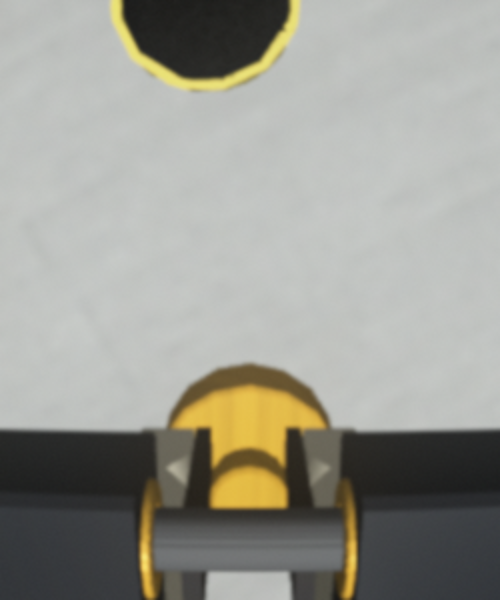

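```bash
python3 -m creep '[{"ax":0,"ay":0,"az":0,"tx":0,"ty":0.01,"tz":0.018,"fingers":0.008},{"ax":0,"ay":0,"az":0,"tx":0,"ty":0.028,"tz":0.05,"fingers":0.008},{"ax":0,"ay":0,"az":0,"tx":0,"ty":0.05,"tz":0.087,"fingers":0.008},{"ax":0,"ay":0,"az":0,"tx":0,"ty":0.073,"tz":0.126,"fingers":0.008},{"ax":0,"ay":0,"az":0,"tx":0,"ty":0.096,"tz":0.165,"fingers":0.008}]' 25; echo; python3 -m creep '[{"ax":0,"ay":0,"az":0,"tx":0,"ty":0.023,"tz":0.039,"fingers":0.008},{"ax":0,"ay":0,"az":0,"tx":0,"ty":0.045,"tz":0.078,"fingers":0.008},{"ax":0,"ay":0,"az":0,"tx":0,"ty":0.068,"tz":0.117,"fingers":0.008},{"ax":0,"ay":0,"az":0,"tx":0,"ty":0.09,"tz":0.155,"fingers":0.008},{"ax":0,"ay":0,"az":0,"tx":0,"ty":0.11,"tz":0.19,"fingers":0.008}]' 25; echo;python3 plan.py 0.547 0.164 0.075
```

```text
time_s: 19.25
tcp_pos: [0.5595, -0.1099, 0.121]
eef_rot: [113.0, 89.9, 175.9]
contact_force: [1.3, -0.5, -1.7]
gripper_width: 0.0165

time_s: 19.75
tcp_pos: [0.548, 0.1096, 0.1212]
eef_rot: [131.9, 89.9, -165.1]
contact_force: [1.2, 0.2, -2.4]
gripper_width: 0.0163

t=19.75 pos [0.548  0.1096 0.1212] jaw 152.97 w 0.0163 F [ 1.2  0.2 -2.4] | T [0.0462 0.0256 0.0481] A [ 0.07 -0.06 -0.07]
```

```bash
python3 -m creep '[{"ax":0,"ay":0,"az":0,"tx":0.005,"ty":0.015,"tz":0.03,"fingers":0.008},{"ax":0,"ay":0,"az":0,"tx":0.02,"ty":0.0255,"tz":0.048,"fingers":0.008},{"ax":0,"ay":0,"az":0,"tx":0.045,"ty":0.0255,"tz":0.048,"fingers":0.008},{"ax":0,"ay":0,"az":0,"tx":0.046,"ty":0.0255,"tz":0.048,"fingers":0.008},{"ax":0,"ay":0,"az":0,"tx":0.046,"ty":0.0255,"tz":0.048,"fingers":0.008}]' 25; echo; python3 wells.py w16
```

```text
time_s: 20.25
tcp_pos: [0.5475, 0.1615, 0.0753]
eef_rot: [153.2, 89.8, -143.8]
contact_force: [0.3, -0.2, -1.5]
gripper_width: 0.0168

[0.5475 0.1615 0.0753]
[326.8 133.4] [  270    77   115   114 10326] [0.5121 0.0973 0.006 ] tool [ 0.0695  0.0023 -0.0731]
[327.9 233.1] [ 284  210   86   57 2761] [0.54   0.1535 0.006 ] tool [ 0.0694  0.003  -0.0103]
```

View pics/w16.png

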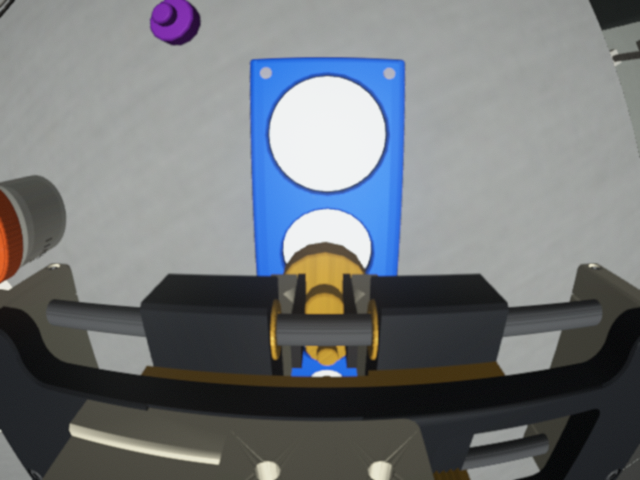

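```bash
python3 -m creep '[{"ax":0,"ay":0,"az":0,"tx":0.01,"ty":0.002,"tz":0.0005,"fingers":0.008},{"ax":0,"ay":0,"az":0,"tx":0.025,"ty":0.002,"tz":0.0005,"fingers":0.008},{"ax":0,"ay":0,"az":0,"tx":0.036,"ty":0.002,"tz":0.0005,"fingers":0.008},{"ax":0,"ay":0,"az":0,"tx":0.0415,"ty":0.002,"tz":0.0005,"fingers":0.008},{"ax":0,"ay":0,"az":0,"tx":0.0415,"ty":0.002,"tz":0.0005,"fingers":0.008}]' 25; echo
python3 plan.py 0.546 0.1635 0.0282
```

```text
time_s: 20.8
tcp_pos: [0.5464, 0.1631, 0.0339]
eef_rot: [152.4, 89.9, -144.7]
contact_force: [-0.0, -0.2, -2.0]
gripper_width: 0.0167

t=20.80 pos [0.5464 0.1631 0.0339] jaw 152.93 w 0.0167 F [-0.  -0.2 -2. ] | T [0.0057 0.0006 0.0002] A [ 0.03 -0.07 -0.04]
```

```bash
python3 -m creep '[{"ax":0,"ay":0,"az":0,"tx":0.002,"ty":0.0005,"tz":0,"fingers":0.008},{"ax":0,"ay":0,"az":0,"tx":0.004,"ty":0.0005,"tz":0,"fingers":0.008},{"ax":0,"ay":0,"az":0,"tx":0.0048,"ty":0.0005,"tz":0,"fingers":0.008},{"ax":0,"ay":0,"az":0,"tx":0.0048,"ty":0.0005,"tz":0,"fingers":0.008}]' 25; echo
python3 plan.py 0.546 0.1635 0.0282
```

```text
time_s: 21.2
tcp_pos: [0.5464, 0.1638, 0.03]
eef_rot: [-32.2, 90.0, 30.7]
contact_force: [-0.5, 0.5, -2.2]
gripper_width: 0.0167

t=21.20 pos [0.5464 0.1638 0.03  ] jaw 152.96 w 0.0167 F [-0.5  0.5 -2.2] | T [ 0.0018  0.0002 -0.0004] A [0.06 0.01 0.01]
```

```bash
python3 -m creep '[{"ax":0,"ay":0,"az":0,"tx":0.001,"ty":0,"tz":0,"fingers":0.008},{"ax":0,"ay":0,"az":0,"tx":0.0018,"ty":0,"tz":0,"fingers":0.008},{"ax":0,"ay":0,"az":0,"tx":0.002,"ty":0,"tz":0,"fingers":0.008}]' 25; echo
python3 plan.py 0.546 0.1635 0.0282
```

```text
time_s: 21.5
tcp_pos: [0.5463, 0.1638, 0.0278]
eef_rot: [161.1, 90.0, -136.0]
contact_force: [-0.8, -0.4, -1.5]
gripper_width: 0.0165

t=21.50 pos [0.5463 0.1638 0.0278] jaw 152.96 w 0.0165 F [-0.8 -0.4 -1.5] | T [-0.0004  0.0002 -0.0004] A [ 0.06 -0.   -0.  ]
```

```bash
python3 -m creep '[{"ax":0,"ay":0,"az":0,"tx":0.0004,"ty":0,"tz":0,"fingers":0.008},{"ax":0,"ay":0,"az":0,"tx":0.0006,"ty":0,"tz":0,"fingers":0.008},{"ax":0,"ay":0,"az":0,"tx":0.0006,"ty":0,"tz":0,"fingers":0.008}]' 25; echo
python3 plan.py 0.546 0.1635 0.0282
```

```text
time_s: 21.8
tcp_pos: [0.5464, 0.1637, 0.0274]
eef_rot: [-55.6, 90.0, 7.4]
contact_force: [0.1, -0.2, 0.4]
gripper_width: 0.0169

t=21.80 pos [0.5464 0.1637 0.0274] jaw 152.96 w 0.0169 F [ 0.1 -0.2  0.4] | T [-0.0008  0.0002 -0.0004] A [0.06 0.   0.  ]
```

```bash
python3 -m creep '[{"ax":0,"ay":0,"az":0,"tx":0.0003,"ty":0,"tz":0,"fingers":0.008},{"ax":0,"ay":0,"az":0,"tx":0.0003,"ty":0,"tz":0,"fingers":0.021},{"ax":0,"ay":0,"az":0,"tx":0.0,"ty":0,"tz":0,"fingers":0.031},{"ax":0,"ay":0,"az":0,"tx":0,"ty":0,"tz":0,"fingers":0.038},{"ax":0,"ay":0,"az":0,"tx":-0.004,"ty":0,"tz":0,"fingers":0.038}]' 15; echo
python3 -m creep '[{"ax":0,"ay":0,"az":0,"tx":-0.02,"ty":0,"tz":0,"fingers":0.038},{"ax":0,"ay":0,"az":0,"tx":-0.06,"ty":0,"tz":0,"fingers":0.04},{"ax":0,"ay":0,"az":0,"tx":-0.1,"ty":0,"tz":0,"fingers":0.044},{"ax":0,"ay":0,"az":0,"tx":-0.1,"ty":0,"tz":0,"fingers":0.044}]' 15; echo
python3 wells.py w17
python3 plan.py 0.4255 -0.0353 0.13
```

```text
time_s: 22.3
tcp_pos: [0.546, 0.1636, 0.0309]
eef_rot: [149.4, 89.9, -147.6]
contact_force: [-0.3, 0.2, -0.0]
gripper_width: 0.0359

time_s: 22.7
tcp_pos: [0.5496, 0.1654, 0.1374]
eef_rot: [-36.3, 89.4, 26.7]
contact_force: [0.5, -0.1, -0.2]
gripper_width: 0.0437

[0.5496 0.1654 0.1374]
[327.7 124.5] [ 282   80   92   91 6554] [0.512  0.0973 0.006 ] tool [ 0.1308  0.0034 -0.0788]
[326.7 204.3] [ 293  184   70   58 1118] [0.5412 0.1531 0.006 ] tool [ 0.1313  0.0027 -0.0158]
[326.7 271.3] [306 266  43  11 294] [0.5672 0.2043 0.006 ] tool [0.1317 0.0027 0.0417]
t=22.75 pos [0.5481 0.1648 0.1347] jaw 152.98 w 0.0436 F [ 0.3 -0.1 -1. ] | T [ 0.0033  0.0183 -0.234 ] A [0.08 0.32 0.19]
```

View pics/w17.png

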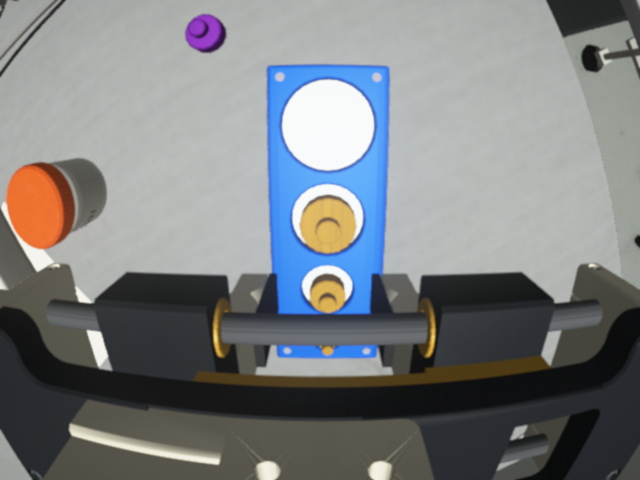

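Weight_200 is upright in its well (328,222). Next is weight_500 near (0.4255, -0.0353).

```bash
python3 -m creep '[{"ax":0,"ay":0,"az":0,"tx":0,"ty":0.004,"tz":-0.046,"fingers":0.045},{"ax":0,"ay":0,"az":0,"tx":0,"ty":0.008,"tz":-0.094,"fingers":0.045},{"ax":0,"ay":0,"az":0,"tx":0,"ty":0.012,"tz":-0.142,"fingers":0.045},{"ax":0,"ay":0,"az":0,"tx":0.01,"ty":0.016,"tz":-0.19,"fingers":0.045},{"ax":0,"ay":0,"az":0,"tx":0.02,"ty":0.018,"tz":-0.234,"fingers":0.045}]' 10; echo;python3 -m creep '[{"ax":0,"ay":0,"az":0,"tx":0.005,"ty":0,"tz":0,"fingers":0.045},{"ax":0,"ay":0,"az":0,"tx":0.005,"ty":0,"tz":0,"fingers":0.045}]' 10; echo; python3 look.py w18 .024
```

```text
time_s: 23.25
tcp_pos: [0.422, -0.038, 0.1107]
eef_rot: [59.1, 90.0, 122.1]
contact_force: [0.7, -0.7, -0.7]
gripper_width: 0.0448

time_s: 23.45
tcp_pos: [0.4228, -0.0375, 0.1055]
eef_rot: [132.0, 89.9, -165.1]
contact_force: [0.4, 0.7, -0.1]
gripper_width: 0.045

pos [ 0.4228 -0.0375  0.1055]
brass [320.9 237.6] [ 280  196   83   84 5406] [ 0.4225 -0.0414  0.024 ] tool [ 0.0816 -0.0016 -0.0036]
```

View pics/w18.png

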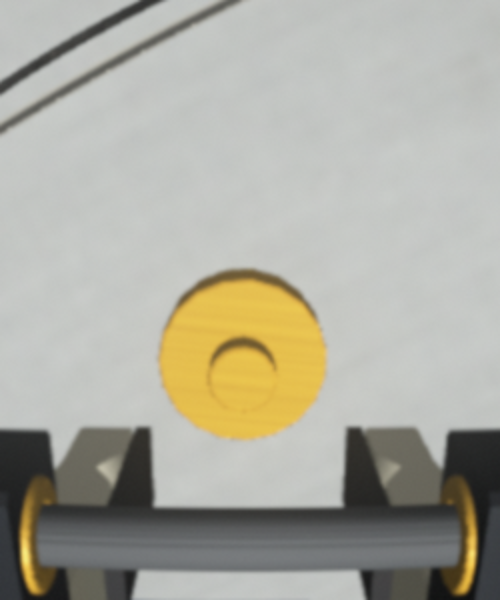

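```bash
python3 knob.py 321 249 0.042; python3 -m creep '[{"ax":0,"ay":0,"az":0,"tx":0.02,"ty":-0.0015,"tz":-0.0025,"fingers":0.04},{"ax":0,"ay":0,"az":0,"tx":0.045,"ty":-0.0015,"tz":-0.0025,"fingers":0.04},{"ax":0,"ay":0,"az":0,"tx":0.062,"ty":-0.0015,"tz":-0.0025,"fingers":0.04},{"ax":0,"ay":0,"az":0,"tx":0.067,"ty":-0.0015,"tz":-0.0025,"fingers":0.04},{"ax":0,"ay":0,"az":0,"tx":0.067,"ty":-0.0015,"tz":-0.0025,"fingers":0.04}]' 10; echo; python3 look.py w19 .024
```

```text
plane tool [ 0.064  -0.0014 -0.0014] tcp [ 0.4238 -0.0367  0.106 ]
depth tool [ 0.0647 -0.0014 -0.0012]
time_s: 24.05
tcp_pos: [0.4243, -0.0389, 0.0389]
eef_rot: [142.1, 89.9, -154.8]
contact_force: [-0.1, 0.0, 0.3]
gripper_width: 0.04

pos [ 0.4243 -0.0389  0.0389]
brass [323.8 269.6] [ 270  219  109   96 8230] [ 0.4206 -0.0454  0.024 ] tool [ 0.0149  0.0004 -0.0075]
brass [232.5 306.2] [230 299   7  14  82] [ 0.4737 -0.0482  0.024 ] tool [ 0.0148 -0.0483  0.0141]
brass [416.1 306.3] [411 298   9  19 105] [ 0.3866 -0.0037  0.024 ] tool [0.0149 0.0495 0.0143]
```

View pics/w19.png

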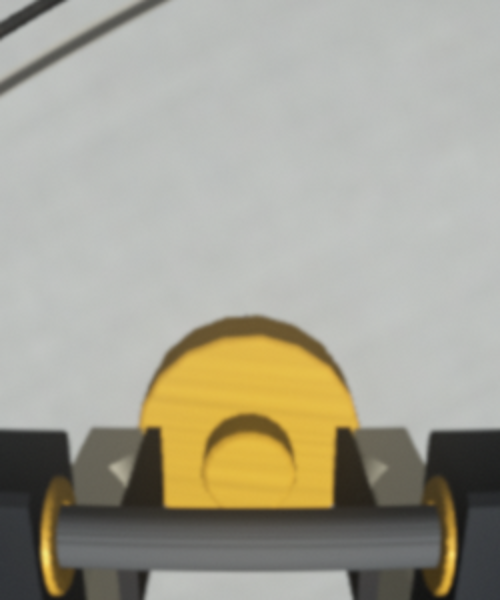

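```bash
python3 knob.py 324.5 295 0.042;  python3 plan.py 0.4243 -0.0389 0.0262
```

```text
plane tool [-0.0025  0.0007 -0.0018] tcp [ 0.4247 -0.0389  0.0395]
depth tool [-0.0021  0.0007 -0.0016]
t=24.15 pos [ 0.425  -0.0389  0.0399] jaw 153.01 w 0.0403 F [-0.   0.   0.2] | T [ 0.0137  0.0006 -0.0003] A [0.11 0.03 0.04]
```

```bash
python3 -m creep '[{"ax":0,"ay":0,"az":0,"tx":0.005,"ty":0.0005,"tz":-0.0015,"fingers":0.04},{"ax":0,"ay":0,"az":0,"tx":0.01,"ty":0.0005,"tz":-0.0015,"fingers":0.04},{"ax":0,"ay":0,"az":0,"tx":0.0122,"ty":0.0005,"tz":-0.0015,"fingers":0.04},{"ax":0,"ay":0,"az":0,"tx":0.0122,"ty":0.0005,"tz":-0.0015,"fingers":0.04}]' 10; echo;  python3 plan.py 0.4243 -0.0389 0.0262
```

```text
time_s: 24.55
tcp_pos: [0.4228, -0.0406, 0.0268]
eef_rot: [137.2, 90.0, -159.9]
contact_force: [-0.1, -0.7, 0.5]
gripper_width: 0.0398

t=24.55 pos [ 0.4228 -0.0406  0.0268] jaw 152.95 w 0.0398 F [-0.1 -0.7  0.5] | T [ 0.0006 -0.0006  0.0022] A [ 0.05 -0.02 -0.02]
```

```bash
python3 -m creep '[{"ax":0,"ay":0,"az":0,"tx":0,"ty":0,"tz":0,"fingers":0.03},{"ax":0,"ay":0,"az":0,"tx":0,"ty":0,"tz":0,"fingers":0.012},{"ax":0,"ay":0,"az":0,"tx":0,"ty":0,"tz":0,"fingers":0.012},{"ax":0,"ay":0,"az":0,"tx":0,"ty":0,"tz":0,"fingers":0.012},{"ax":0,"ay":0,"az":0,"tx":0,"ty":0,"tz":0,"fingers":0.012}]' 38; echo; python3 -m creep '[{"ax":0,"ay":0,"az":0,"tx":-0.01,"ty":0,"tz":0,"fingers":0.012},{"ax":0,"ay":0,"az":0,"tx":-0.03,"ty":0,"tz":0,"fingers":0.012},{"ax":0,"ay":0,"az":0,"tx":-0.055,"ty":0,"tz":0,"fingers":0.012},{"ax":0,"ay":0,"az":0,"tx":-0.075,"ty":0,"tz":0,"fingers":0.012},{"ax":0,"ay":0,"az":0,"tx":-0.085,"ty":0,"tz":0,"fingers":0.012}]' 38; echo; python3 look.py w20 0.02;  python3 plan.py 0.5125 0.0975 0.11
```

```text
time_s: 25.05
tcp_pos: [0.4232, -0.0404, 0.0272]
eef_rot: [-48.0, 90.0, 14.9]
contact_force: [0.4, 0.1, 0.5]
gripper_width: 0.0205

time_s: 25.55
tcp_pos: [0.4231, -0.0404, 0.1138]
eef_rot: [-37.6, 89.9, 25.4]
contact_force: [0.3, -0.5, -4.3]
gripper_width: 0.0202

pos [ 0.4231 -0.0404  0.1138]
brass [323.9 268.3] [ 270  228  109   87 5771] [ 0.4337 -0.019   0.02  ] tool [0.0938 0.0004 0.0237]
brass [267.  309.5] [261 299  13  21 179] [ 0.4885 -0.0081  0.02  ] tool [ 0.0939 -0.0434  0.0583]
brass [380.6 309.5] [375 299  12  21 173] [0.4106 0.0316 0.02  ] tool [0.0939 0.044  0.0583]
t=25.60 pos [ 0.4237 -0.0403  0.1145] jaw 152.97 w 0.0201 F [ 1.5  0.6 -3.3] | T [ 0.0049 -0.0165  0.163 ] A [0.07 0.12 0.12]
```

View pics/w20.png

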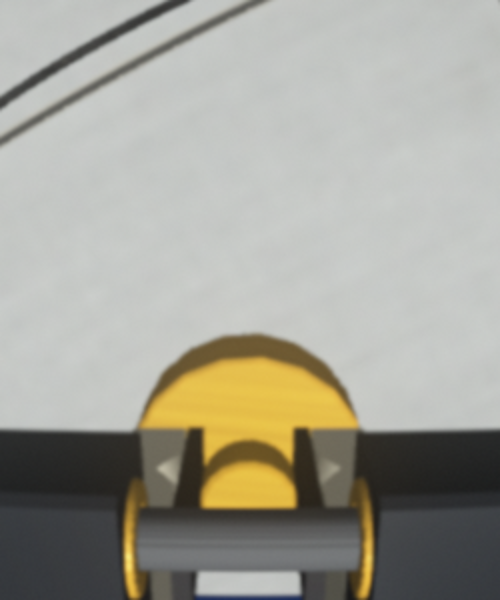

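```bash
python3 -m creep '[{"ax":0,"ay":0,"az":0,"tx":0,"ty":-0.002,"tz":0.02,"fingers":0.012},{"ax":0,"ay":0,"az":0,"tx":0,"ty":-0.006,"tz":0.055,"fingers":0.012},{"ax":0,"ay":0,"az":0,"tx":0,"ty":-0.0095,"tz":0.095,"fingers":0.012},{"ax":0,"ay":0,"az":0,"tx":0,"ty":-0.0135,"tz":0.135,"fingers":0.012},{"ax":0,"ay":0,"az":0,"tx":0,"ty":-0.0165,"tz":0.163,"fingers":0.012}]' 38; echo; python3 -m creep '[{"ax":0,"ay":0,"az":0,"tx":0.01,"ty":0,"tz":0,"fingers":0.012},{"ax":0,"ay":0,"az":0,"tx":0.025,"ty":0,"tz":0,"fingers":0.012},{"ax":0,"ay":0,"az":0,"tx":0.03,"ty":0,"tz":0,"fingers":0.012},{"ax":0,"ay":0,"az":0,"tx":0.03,"ty":0,"tz":0,"fingers":0.012},{"ax":0,"ay":0,"az":0,"tx":0.03,"ty":0,"tz":0,"fingers":0.012}]' 38; echo; python3 wells.py w21;  python3 plan.py 0.5125 0.0978 0.033
```

```text
time_s: 26.1
tcp_pos: [0.5123, 0.099, 0.1109]
eef_rot: [137.5, 89.9, -159.6]
contact_force: [-0.8, -0.9, -4.9]
gripper_width: 0.0201

time_s: 26.6
tcp_pos: [0.5117, 0.0968, 0.0821]
eef_rot: [166.9, 90.0, -130.1]
contact_force: [0.4, -0.1, -4.9]
gripper_width: 0.0201

[0.5117 0.0968 0.0821]
[322.3 220.7] [ 271  195  105   64 3284] [0.5046 0.0816 0.006 ] tool [ 0.0761 -0.0006 -0.0167]
t=26.65 pos [0.512  0.097  0.0825] jaw 152.95 w 0.0208 F [ 0.3 -0.3 -4. ] | T [ 0.0495 -0.0001  0.0009] A [0.05 0.02 0.02]
```

View pics/w21.png

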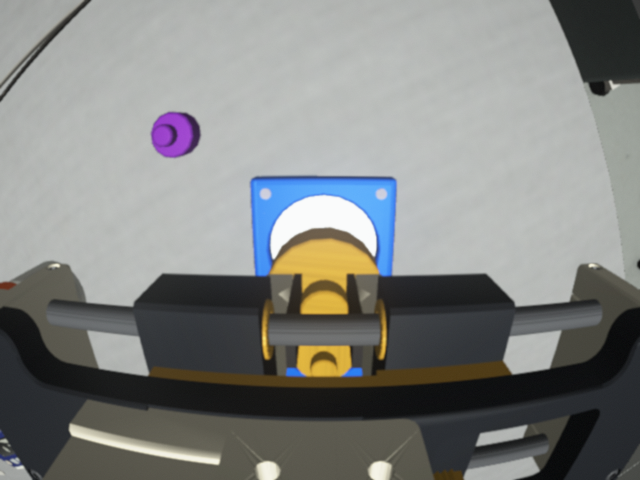

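```bash
python3 knob.py 324 195 0.006; python3 knob.py 324 178 0.014|head -1
```

```text
plane tool [ 0.0765  0.0005 -0.0336] tcp [0.512  0.097  0.0825]
depth tool [ 0.0763  0.0005 -0.0337]
plane tool [ 0.0686  0.0005 -0.0457] tcp [0.5121 0.0971 0.0827]
```

```bash
python3 -m creep '[{"ax":0,"ay":0,"az":0,"tx":0.01,"ty":0,"tz":0.001,"fingers":0.012},{"ax":0,"ay":0,"az":0,"tx":0.023,"ty":0,"tz":0.001,"fingers":0.012},{"ax":0,"ay":0,"az":0,"tx":0.036,"ty":0,"tz":0.001,"fingers":0.012},{"ax":0,"ay":0,"az":0,"tx":0.043,"ty":0,"tz":0.001,"fingers":0.012},{"ax":0,"ay":0,"az":0,"tx":0.043,"ty":0,"tz":0.001,"fingers":0.012}]' 38; echo; python3 plan.py 0.5125 0.0978 0.033
```

```text
time_s: 27.25
tcp_pos: [0.5116, 0.0977, 0.0379]
eef_rot: [146.1, 89.9, -150.9]
contact_force: [-0.6, -0.0, -5.8]
gripper_width: 0.0211

t=27.25 pos [0.5116 0.0977 0.0379] jaw 152.95 w 0.0211 F [-0.6 -0.  -5.8] | T [ 0.0049 -0.0008  0.0005] A [ 0.05 -0.1  -0.07]
```

```bash
python3 -m creep '[{"ax":0,"ay":0,"az":0,"tx":0.0015,"ty":-0.0003,"tz":0,"fingers":0.012},{"ax":0,"ay":0,"az":0,"tx":0.003,"ty":-0.0003,"tz":0,"fingers":0.012},{"ax":0,"ay":0,"az":0,"tx":0.004,"ty":-0.0003,"tz":0,"fingers":0.012},{"ax":0,"ay":0,"az":0,"tx":0.004,"ty":-0.0003,"tz":0,"fingers":0.012}]' 38; echo; python3 plan.py 0.5125 0.0978 0.033
```

```text
time_s: 27.65
tcp_pos: [0.5126, 0.098, 0.0352]
eef_rot: [-29.2, 90.0, 33.8]
contact_force: [-0.1, -0.1, -5.9]
gripper_width: 0.0203

t=27.65 pos [0.5126 0.098  0.0352] jaw 152.96 w 0.0203 F [-0.1 -0.1 -5.9] | T [ 0.0022 -0.     -0.0002] A [0.06 0.02 0.01]
```

```bash
python3 -m creep '[{"ax":0,"ay":0,"az":0,"tx":0.001,"ty":0,"tz":0,"fingers":0.012},{"ax":0,"ay":0,"az":0,"tx":0.0018,"ty":0,"tz":0,"fingers":0.012},{"ax":0,"ay":0,"az":0,"tx":0.0022,"ty":0,"tz":0,"fingers":0.012},{"ax":0,"ay":0,"az":0,"tx":0.0022,"ty":0,"tz":0,"fingers":0.012}]' 38; echo; python3 plan.py 0.5125 0.0978 0.033
```

```text
time_s: 28.05
tcp_pos: [0.5127, 0.0981, 0.0332]
eef_rot: [-38.3, 90.0, 24.6]
contact_force: [-1.9, 1.1, 0.2]
gripper_width: 0.0203

t=28.05 pos [0.5127 0.0981 0.0332] jaw 152.97 w 0.0203 F [-1.9  1.1  0.2] | T [ 0.0002  0.0001 -0.0004] A [0.07 0.02 0.02]
```

The load has come off the wrist (-5.9 to 0.2 N), so the weight is resting on the floor. I'll release it.

```bash
python3 -m creep '[{"ax":0,"ay":0,"az":0,"tx":0.0002,"ty":0,"tz":0,"fingers":0.025},{"ax":0,"ay":0,"az":0,"tx":0.0002,"ty":0,"tz":0,"fingers":0.032},{"ax":0,"ay":0,"az":0,"tx":0.0,"ty":0,"tz":0,"fingers":0.04},{"ax":0,"ay":0,"az":0,"tx":0,"ty":0,"tz":0,"fingers":0.04},{"ax":0,"ay":0,"az":0,"tx":-0.004,"ty":0,"tz":0,"fingers":0.04}]' 15; echo
python3 -m creep '[{"ax":0,"ay":0,"az":0,"tx":-0.02,"ty":0,"tz":0,"fingers":0.04},{"ax":0,"ay":0,"az":0,"tx":-0.06,"ty":0,"tz":0,"fingers":0.044},{"ax":0,"ay":0,"az":0,"tx":-0.11,"ty":0,"tz":0.03,"fingers":0.044},{"ax":0,"ay":0,"az":0,"tx":-0.13,"ty":0,"tz":0.07,"fingers":0.044},{"ax":0,"ay":0,"az":0,"tx":-0.13,"ty":0,"tz":0.115,"fingers":0.044}]' 15; echo
python3 -m creep '[{"ax":0,"ay":0,"az":0,"tx":0,"ty":0.03,"tz":0.045,"fingers":0.044},{"ax":0,"ay":0,"az":0,"tx":0,"ty":0.06,"tz":0.08,"fingers":0.044},{"ax":0,"ay":0,"az":0,"tx":0,"ty":0.06,"tz":0.08,"fingers":0.044},{"ax":0,"ay":0,"az":0,"tx":0,"ty":0.06,"tz":0.08,"fingers":0.044},{"ax":0,"ay":0,"az":0,"tx":0,"ty":0.06,"tz":0.08,"fingers":0.044}]' 15
python3 - <<'E'
from h import *
for n in ["wrist","top","side"]:
    c=cap(n); np.savez(f"end_{n}.npz",**c)
    p=c["pixels"]
    if n!="wrist": cv2.imwrite(f"pics/end_{n}_full.png",p)
    if n=="side": p=cv2.resize(p[150:270,240:400],None,fx=5,fy=5,interpolation=cv2.INTER_CUBIC)
    if n=="top": p=cv2.resize(p[190:320,170:330],None,fx=4.5,fy=4.5,interpolation=cv2.INTER_CUBIC)
    cv2.imwrite(f"pics/end_{n}.png",p)
E
```

```text
time_s: 28.55
tcp_pos: [0.5123, 0.0978, 0.0366]
eef_rot: [146.2, 90.0, -150.9]
contact_force: [0.1, 0.4, -0.3]
gripper_width: 0.0398

time_s: 29.05
tcp_pos: [0.5674, 0.2021, 0.1728]
eef_rot: [-32.9, 89.5, 30.0]
contact_force: [1.2, 0.1, -0.2]
gripper_width: 0.0442

time_s: 29.55
tcp_pos: [0.5476, 0.2984, 0.1669]
eef_rot: [170.7, 90.0, -126.3]
contact_force: [0.3, -0.0, -0.2]
gripper_width: 0.0443
```

View pics/end_wrist.png

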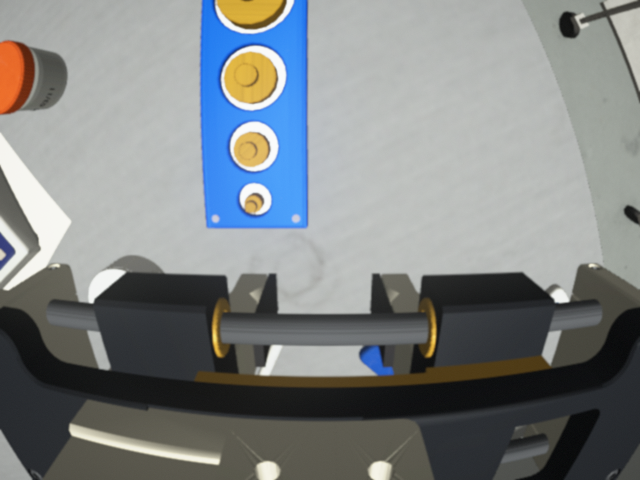

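View pics/end_top.png

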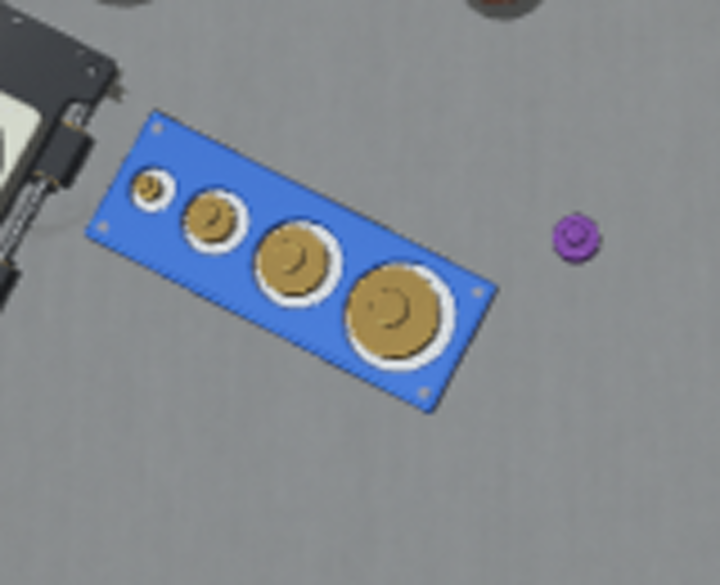

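View pics/end_side.png

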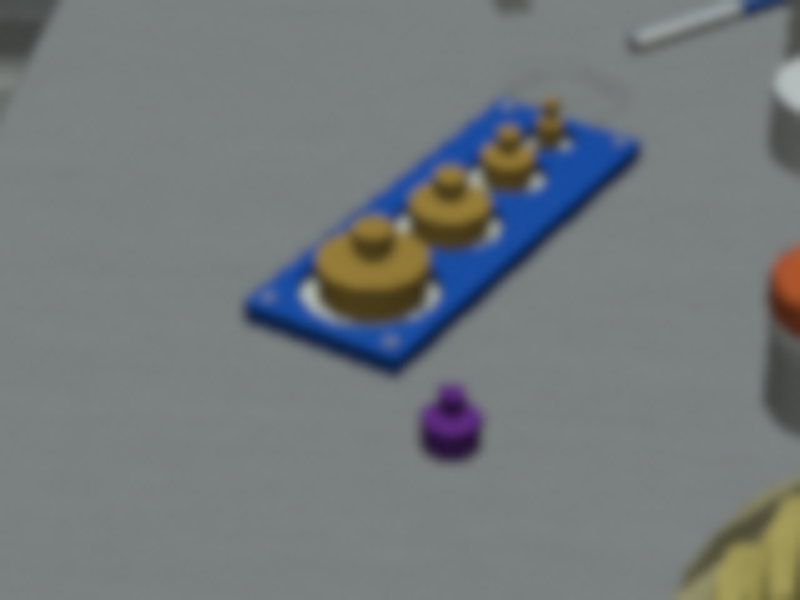

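All four appear upright in their wells. Now I'll check numerically how deep each sits, how well it's centred, and that the bystanders haven't moved.

```bash
python3 - <<'E'
from fit import *
row=np.array([.4564,.8898]); cen=np.array([.5495,.1690])
off=dict(w50=.1005,w100=.0545,w200=-.0055,w500=-.0795)
for cn in ["top","side"]:
    c=dict(np.load(f"end_{cn}.npz")); W=cloud(c); hsv=cv2.cvtColor(c["pixels"],cv2.COLOR_BGR2HSV)
    hole=None
    for n,o in off.items():
        w=cen+o*row; u,v=proj(c,[*w,.02])[0]; rr=int(D[n][0]*.25)+6
        x0,y0=int(u)-rr,int(v)-rr
        m=cv2.inRange(hsv,(8,80,20),(30,255,255))[y0:y0+2*rr,x0:x0+2*rr]
        k,l,st,ce=cv2.connectedComponentsWithStats(m); i=1+np.argmax(st[1:,4])
        p,a=locate(c,n,ce[i]+[x0,y0],.006); q=W[y0:y0+2*rr,x0:x0+2*rr][l==i]
        print(cn,n,p,"well",w,"diff mm",((p-w)*1000).round(1),"z med/max",np.median(q[:,2]).round(4),np.percentile(q[:,2],99).round(4),"expect",(D[n][1]+6)/1e3,(D[n][3]+6)/1e3)
a=cv2.imread("pics/top0.png").astype(int); b=cv2.imread("pics/end_top_full.png").astype(int)
d=np.abs(a-b).max(2); 
for nm,(x,y) in dict(tin=(440,254),jar=(280,178),purple=(298,243),turq=(413,305)).items(): print(nm,d[y-16:y+16,x-16:x+16].max())
E
```

```text
top w50 [0.5973 0.2626] well [0.5954 0.2584] diff mm [1.9 4.2] z med/max 0.0299 0.042 expect 0.024 0.036
top w100 [0.5766 0.2206] well [0.5744 0.2175] diff mm [2.2 3.2] z med/max 0.0259 0.0436 expect 0.025 0.039
top w200 [0.5493 0.1674] well [0.547  0.1641] diff mm [2.3 3.3] z med/max 0.0269 0.0482 expect 0.026 0.042
top w500 [0.516  0.1025] well [0.5132 0.0983] diff mm [2.8 4.2] z med/max 0.0305 0.0531 expect 0.03 0.048
side w50 [0.577  0.2275] well [0.5954 0.2584] diff mm [-18.3 -30.9] z med/max 0.0257 0.0392 expect 0.024 0.036
side w100 [0.552  0.1785] well [0.5744 0.2175] diff mm [-22.4 -39. ] z med/max 0.0265 0.0791 expect 0.025 0.039
side w200 [0.5337 0.1435] well [0.547  0.1641] diff mm [-13.3 -20.6] z med/max 0.029 0.049 expect 0.026 0.042
side w500 [0.5226 0.1223] well [0.5132 0.0983] diff mm [ 9.4 24. ] z med/max 0.0288 0.049 expect 0.03 0.048
tin 10
jar 26
purple 80
turq 11
```

```bash
python3 - <<'E'
from h import *
for f in ["top.npz","end_top.npz","side.npz","end_side.npz"]:
    c=dict(np.load(f)); h=cv2.cvtColor(c["pixels"],cv2.COLOR_BGR2HSV)
    for n,lo,hi in [("purple",(125,90,40),(160,255,255)),("turq",(80,120,60),(95,255,255)),("orange",(3,170,110),(11,255,255))]:
        k,l,s,ce=cv2.connectedComponentsWithStats(cv2.inRange(h,lo,hi)); 
        i=1+np.argmax(s[1:,4]); print(f,n,ce[i].round(1),s[i,4])
E
```

```text
top.npz purple [297.6 242.5] 81
top.npz turq [412.7 304.7] 190
top.npz orange [506.5 113.5] 135
end_top.npz purple [297.6 242.5] 81
end_top.npz turq [412.7 304.7] 190
end_top.npz orange [506.3 113.7] 129
side.npz purple [329.8 234.2] 118
side.npz turq [214.3 336.9] 419
side.npz orange [408.4 206.6] 326
end_side.npz purple [329.8 234.2] 118
end_side.npz turq [214.3 336.9] 418
end_side.npz orange [408.3 206.6] 327
```

The look-alikes and the jar haven't moved, and the tin's patch of the image is unchanged. I'm handing the job in.

```bash
python3 -c "
from plant import order, r
order.close_job(); print(r.get_state()['time_s'])"
```

```text
the job is handed in; nothing more can be done
the job is handed in; nothing more can be done
```

All four brass weights (50, 100, 200 and 500 g) are back in the blue holder, each upright, knob up and in its own well. I lifted each one by the knob, lowered it until the wrist felt contact, then let go. The job was handed in at about 30 s.

**Depth:** The top camera put the body tops of the 100, 200 and 500 g weights at 25.9, 26.9 and 30.5 mm, against 25, 26 and 30 mm expected. For the 50 g weight the body reading mixed in the knob (29.9 against 24 mm). Its knob top read 42 mm against 36 mm, about the same excess as the other knobs (5 to 6 mm), so I take it as fully down.

**Centring:** The top camera showed each weight 4 to 5 mm off its well's centre. The wrist camera had suggested 1 to 2 mm while I was placing them. Either is within the 6.5 mm of play.

**Failed check:** The side-camera position check did not work because the weights ran together in the image. The side picture itself shows all four standing upright and in order.

**Bystanders:** The sample jar and both look-alikes were in the same image positions before and after. The tin's patch of the image was unchanged.

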